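# Pack the white-capped vials in the storage case and snap its cover on

## Robot

A 7-joint arm with a two-finger parallel gripper is mounted at the origin on a cart in front of the work surface, level with it; the furniture and walls round the work are solid. World frame = base frame: x ahead of the robot, y to its left, z up, the work surface at z = 0. Lengths are in m, angles in rad, forces in N, time in s.
With the tool pointing down it reaches from about 0.4 to 0.85 m from the base axis. Payload 4.5 kg.
Tool frame: the origin (TCP) lies at the very end of the fingers, on their centre line; the grasp point (between the pads) lies 19 mm behind it; y points along the fingers, x is the direction in which the jaws open and shut, and the axes are right-handed (so a half turn about y gives the same grasp; the last joint's range is limited). The gripper opens to 88 mm and grips with 3 to 60 N. Pads are 18 mm wide; open, the fingers measure 123 mm over their backs; the gripper's body (75 mm by 187 mm) begins 45 mm behind the grasp point.
Start: joints at [-1.228, 0.689, -0.195, 1.565, 0.157, 0.902, -0.215], TCP at [0.19, 0.595, 0.239] pointing down, gripper open.
Joint ranges: [-3.01, 3.01], [-0.46, 2.08], [-1.47, 1.51], [0.13, 2.56], [-1, 4.14], [0.04, 2.09], [-2.66, 2.66]. Speed limits (rad/s): [2.57, 2.57, 3.14, 3.14, 3.14, 3.14, 3.14].

## Interface

Orientations are given as a unit quaternion [x, y, z, w].
In Python, from plant import r gives the robot as it stands.
- The arm moves only by the shell command python3 -m inch 'ROWS' [OPENING] [FORCE]. ROWS is JSON, a list of rows, each a list of 6 numbers: the shift along the tool's x, y, z in mm, then the turn, a rotation vector about the tool's x, y, z in rad. In form: [[x, y, z, ax, ay, az], ...]. A call has 1 to 12 rows; each row shifts and turns the commanded pose from where the row before left it, along the tool's axes as they then stand; what a row does not reach is not made up. A row lasts 1/12 s, in which the tool goes at most 41.7 mm and 7.16 degrees, less where a joint would pass 70% of its speed; a pose out of reach is approached as far as the arm can. A call is refused whole if a number of a shift passes 41.7 or a number of a turn 0.125, either way. A call with a gripper value outside its range is refused whole. OPENING is the finger opening in mm, from 0 to 88.1, set as the call begins (- or left out, the last holds). The fingers move at their own pace and stop on an object; FORCE is the grip in N (left out, the last holds). Time passes only in rows, so rows that do not move let the fingers close. It gives the time, the measured TCP pose, the force and the opening at its end, in the units of the state.
- r.get_state(): the state, without advancing time (a new reading comes with each control period).
- r.snapshot(name): name is "scene" or "top" or "wrist"; returns a dict with "img" (384x512x3 uint8, red, green, blue), "range_z" (384x512 float32, m along the optical axis (not along the pixel's ray), 0 where there is no reading), "mtx" (3x3 intrinsics, pixels), "camera_from_world" (4x4, takes a point from world to camera coordinates); the wrist camera has in their place "tool_from_camera" (4x4, takes a point from camera to tool coordinates, whose origin is the TCP and whose axes are the tool frame's). Camera axes: x right, y down, z forward; pixel columns grow to the right and rows downward; lengths in m; the calibration is good to about 2 mm. A picture is of the moment at which its call begins: read the wrist's pose just before it.
- r.finish_job(): hands the job in, once; it reports no verdict.
The state is a dict: "clock": time; "q": joint angles; "qd": joint speeds; "joint_torque": joint torques, N m; "tool_pos": TCP position; "eef_rot": TCP orientation; "contact_force": force on the tool from outside, world axes, zero at the start; "moment": the same for the moment, N m; "opening": opening from 0.0 (shut) to 1.0 (fully open).
Only numpy, scipy, OpenCV 4.12 (cv2) and the standard library are available. Lean on these libraries where they do the work, as an engineer would, in place of code of your own. Each camera call takes 0.05 s, during which the arm holds its last target.

## Task

Stand the three small white-capped vials that are loose on the black benchtop upright in the open storage case, one in each of its three pockets. Then put the blue cover over them and press it down until both orange end clips have snapped over its ledges and it sits fully home. The black-capped vials, the large white bottle and the beaker do not belong in the case: leave them standing where they are (the shallow tray at the right is no part of the job).

Things in the scene. Friction and masses are not known exactly. Their poses are not given: they have to be found in the camera images.
- vial_w1_center (a point): Small vial, white body, WHITE cap; belongs in the case (the three are alike). Standing cylinder, 22 mm diameter, 46 mm high, 14 g. Point at its centre, 23 mm above its foot; z up. Grip it 32 mm or more above its foot, so that the fingertips stay above the case's walls; in the case the vials stand 40 mm apart: open the fingers along the case's y to clear the neighbours.
- vial_w2_center (a point): Small vial, white body, WHITE cap; belongs in the case (the three are alike). Standing cylinder, 22 mm diameter, 46 mm high, 14 g. Point at its centre, 23 mm above its foot; z up. Grip it 32 mm or more above its foot, so that the fingertips stay above the case's walls; in the case the vials stand 40 mm apart: open the fingers along the case's y to clear the neighbours.
- vial_w3_center (a point): Small vial, white body, WHITE cap; belongs in the case (the three are alike). Standing cylinder, 22 mm diameter, 46 mm high, 14 g. Point at its centre, 23 mm above its foot; z up. Grip it 32 mm or more above its foot, so that the fingertips stay above the case's walls; in the case the vials stand 40 mm apart: open the fingers along the case's y to clear the neighbours.
- vial_k1_center (a point): Look-alike, must stay where it is: same size of vial (22 x 46 mm), white body but BLACK cap. Point at its centre, 23 mm above its foot.
- vial_k2_center (a point): Look-alike, must stay where it is: same size of vial (22 x 46 mm), tan body and BLACK cap. Point at its centre, 23 mm above its foot.
- big_bottle: Bystander, must stay: large white bottle with white cap, 47 mm in diameter, 92 mm high. Origin at the centre of its underside.
- small_beaker: Bystander, must stay: empty translucent plastic beaker, 44 x 47 mm, 56 mm high. Origin at the centre of its underside.
- case: Fixed base: white plate 200 (x) x 70 (y) x 4 mm bearing a block 124 x 44 mm with three open pockets in a row. Origin: centre of the plate's underside, z up. Pocket centres at x = -40, 0, +40 mm, y = 0; each 36 x 36 mm, floor at z = 16, wall tops at 23 mm. An orange spring clip (x = 76 to 90 mm, 28 mm high) at each end yields outward and snaps over the cover's ledge; to pass both takes 5 to 15 N.
- cover_grip (a point): Blue hood, open below, 137 x 59 x 64 mm, 120 to 195 g, stands on the bench; 4 mm play round the case's block; a ledge 11.5 mm long at each end. Point: in the white grip fin on top (60 mm long in x, 12 thick in y, top 10 mm above the point, foot 22 mm below), 86 mm above the hood's rim. Put on with its x along the case's x, either way round; fully home the point is at (0, 0, 90 mm) in the case's frame; clips met 15 mm higher.
Things that resemble listed ones, but are neither listed nor needed, are in the scene too. Leave any red or yellow look-alike of the part that bears vial_w2_center alone. What is shaped like the part that bears vial_w3_center but purple or turquoise is not meant.

How it is judged:
By the outcome, as a careful person would: the job done as asked, in the order asked, and still so for the second after the job is handed in, with the robot touching nothing.
It also fails if it takes over 102 s, if anything falls off the work surface, if the arm or the gripper's body presses on something with over 40 N, if the wrist force passes 120 N, or if a joint passes its speed limit or range.

## Working session

There is one attempt and no reset: what is moved stays moved. The work goes in short steps, Python scripts to look and compute and a shell command to move; the robot and the scene stay as the last step left them, time stands still between calls to the robot, and variables do not carry over. Pictures are saved under pics/ and viewed, and the job is handed in when it is done.

```bash
ls; mkdir -p pics; cat > h.py <<'E'
import numpy as np, cv2
from plant import r
def snap(n,f=None):
    s=r.get_state(); d=r.snapshot(n); d['state']=s
    if f: cv2.imwrite('pics/'+f,cv2.cvtColor(d['img'],cv2.COLOR_RGB2BGR))
    return d
E
python3 - <<'E'
from h import *
s=r.get_state(); print(s)
for n in ['scene','top','wrist']:
    d=snap(n,n+'0.png'); np.savez('pics/'+n+'0.npz',**{k:v for k,v in d.items() if k!='state'})
    print(n,d['mtx'].round(1).tolist(),(d.get('camera_from_world',d.get('tool_from_camera'))).round(4).tolist())
E
```

```text
pics
{'clock': 0.0, 'q': array([-1.22818758,  0.68998816, -0.19454511,  1.56636151,  0.15732585,
        0.90247629, -0.2150939 ]), 'qd': array([-0.00020003,  0.00148591, -0.00128867, -0.00050975, -0.00197545,
       -0.00070305,  0.00017898]), 'joint_torque': array([ 2.84855460e-04, -5.27555251e+01, -1.26682207e+00, -1.53427684e+01,
       -5.26627398e-02,  6.42280225e-03,  1.57925165e-04]), 'tool_pos': array([0.18979552, 0.59481729, 0.23790356]), 'eef_rot': array([ 0.57133904,  0.41669794, -0.4176892 , -0.57050001]), 'contact_force': array([ 0.39332568, -0.98527391,  0.41776428]), 'moment': array([-0.02684784, -0.03180773, -0.03544529]), 'opening': 1.0024667744310078}
scene [[366.5, 0.0, 258.2], [0.0, 366.5, 198.0], [0.0, 0.0, 1.0]] [[0.8497, -0.5268, -0.0228, -0.3677], [-0.2727, -0.4021, -0.874, 0.3205], [0.4512, 0.7489, -0.4853, 0.4944], [0.0, 0.0, 0.0, 1.0]]
top [[493.5, 0.0, 258.3], [0.0, 493.5, 191.0], [0.0, 0.0, 1.0]] [[0.0275, -0.9996, -0.0053, 0.2188], [-0.9863, -0.0262, -0.1629, 0.5765], [0.1627, 0.0097, -0.9866, 1.3178], [0.0, 0.0, 0.0, 1.0]]
wrist [[340.1, 0.0, 257.4], [0.0, 340.1, 189.1], [0.0, 0.0, 1.0]] [[1.0, 0.001, 0.0005, 0.0002], [-0.0002, -0.2878, 0.9577, -0.145], [0.0011, -0.9577, -0.2878, 0.0746], [0.0, 0.0, 0.0, 1.0]]
```

View pics/scene0.png

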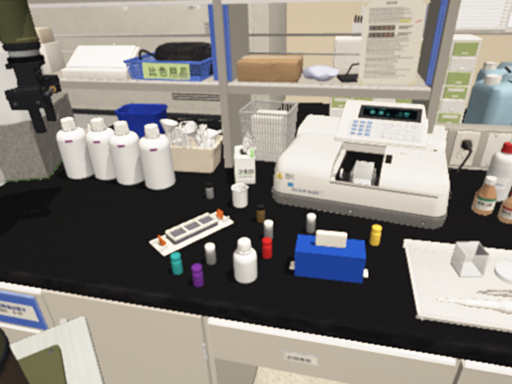

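View pics/top0.png

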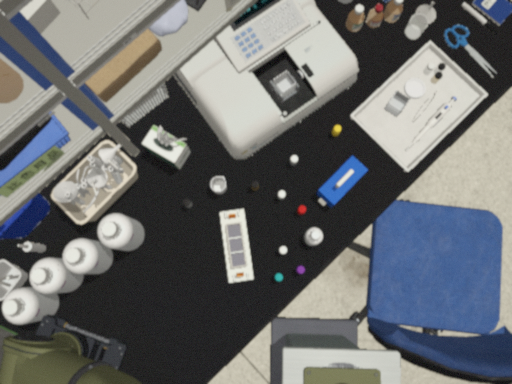

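View pics/wrist0.png

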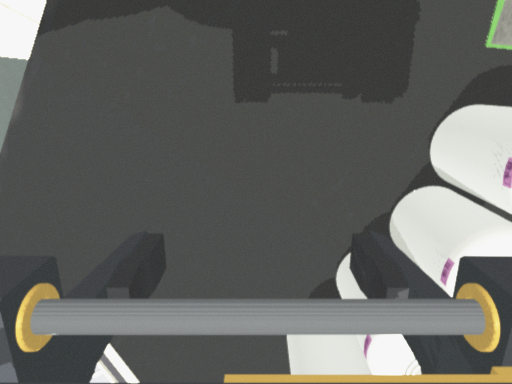

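```bash
cat >> h.py <<'E'
def ray(d,uv,z):
    T=d['camera_from_world'] if 'camera_from_world' in d else None
    if T is None:
        from scipy.spatial.transform import Rotation as R
        s=d['state']; W=np.eye(4); W[:3,:3]=R.from_quat(s['eef_rot']).as_matrix(); W[:3,3]=s['tool_pos']
        C=W@d['tool_from_camera']
    else: C=np.linalg.inv(T)
    p=np.linalg.inv(d['mtx'])@[uv[0],uv[1],1]
    v=C[:3,:3]@p; o=C[:3,3]
    return o+v*(z-o[2])/v[2]
def pts(d):
    "world points per pixel from range"
    C=np.linalg.inv(d['camera_from_world']); v,u=np.mgrid[0:384,0:512]; K=d['mtx']; Z=d['range_z']
    P=np.stack([(u-K[0,2])/K[0,0]*Z,(v-K[1,2])/K[1,1]*Z,Z],-1)
    return P@C[:3,:3].T+C[:3,3]
E
python3 - <<'E'
from h import *
d=dict(np.load('pics/top0.npz'));P=pts(d);img=d['img'];hsv=cv2.cvtColor(img,cv2.COLOR_RGB2HSV)
c=img[120:300,170:380]; cv2.imwrite('pics/topz.png',cv2.resize(c,None,fx=3.5,fy=3.3,interpolation=cv2.INTER_CUBIC)[...,::-1])
white=((hsv[...,1]<60)&(hsv[...,2]>140)).astype(np.uint8)
n,l,st,ce=cv2.connectedComponentsWithStats(white)
for i in range(1,n):
    x,y,w,h,a=st[i]
    if 170<ce[i][0]<380 and 120<ce[i][1]<300 and 15<a<3000:
        m=l==i; print(ce[i].round(1),st[i],'z',np.percentile(P[m][:,2],[10,50,90]).round(3),'ray46',ray(d,ce[i],.046).round(3))
for nm,uv in [('k1',(187,204)),('k2',(254,186)),('red',(302,210)),('purple',(300,270)),('teal',(279,277)),('yel',(337,130))]:
    print(nm,P[uv[1],uv[0]].round(3),ray(d,uv,.046).round(3))
blue=((hsv[...,0]>100)&(hsv[...,0]<125)&(hsv[...,1]>150)&(hsv[...,2]>80)).astype(np.uint8)
n,l,st,ce=cv2.connectedComponentsWithStats(blue)
for i in range(1,n):
    if st[i][4]>200: print('blue',ce[i],st[i],np.median(P[l==i][:,2]))
E
```

```text
[293.8 158.4] [290 155   8   8  52] z [-0.     0.043  0.047] ray46 [0.666 0.137 0.046]
[344.6 177.4] [336 169  18  18 111] z [0.065 0.094 0.098] ray46 [ 0.615 -0.004  0.046]
[218.  183.8] [210 176  16  17 213] z [-0.003  0.007  0.055] ray46 [0.588 0.347 0.046]
[281.5 193.5] [278 190   8   8  52] z [0.001 0.045 0.049] ray46 [0.565 0.17  0.046]
[321.7 201.4] [319 198   7   7  27] z [-0.     0.003  0.007] ray46 [0.546 0.059 0.046]
[236.  245.4] [ 219  208   35   75 1819] z [-0.     0.006  0.02 ] ray46 [0.419 0.291 0.046]
[364.7 237.3] [354 225  18  22 219] z [-0.808 -0.8   -0.788] ray46 [ 0.451 -0.059  0.046]
[314.1 235.5] [306 227  17  18 235] z [0.058 0.066 0.092] ray46 [0.452 0.079 0.046]
[282.7 249.5] [279 246   8   8  56] z [0.001 0.045 0.048] ray46 [0.411 0.164 0.046]
k1 [0.529 0.43  0.046] [0.529 0.43  0.046]
k2 [0.585 0.247 0.046] [0.584 0.247 0.046]
red [0.521 0.113 0.048] [0.521 0.113 0.046]
purple [0.358 0.116 0.044] [0.358 0.116 0.046]
teal [0.338 0.172 0.046] [0.338 0.172 0.046]
yel [0.751 0.017 0.046] [0.751 0.017 0.046]
blue [500.10902256   9.68421053] [487   0  25  22 266] 0.008825153191592383
blue [341.75193798 180.84593023] [ 317  155   51   52 1032] 0.06257665304984439
blue [ 24.98445092 218.14188533] [   0  194   49   44 1029] 0.09486695656035837
```

View pics/topz.png

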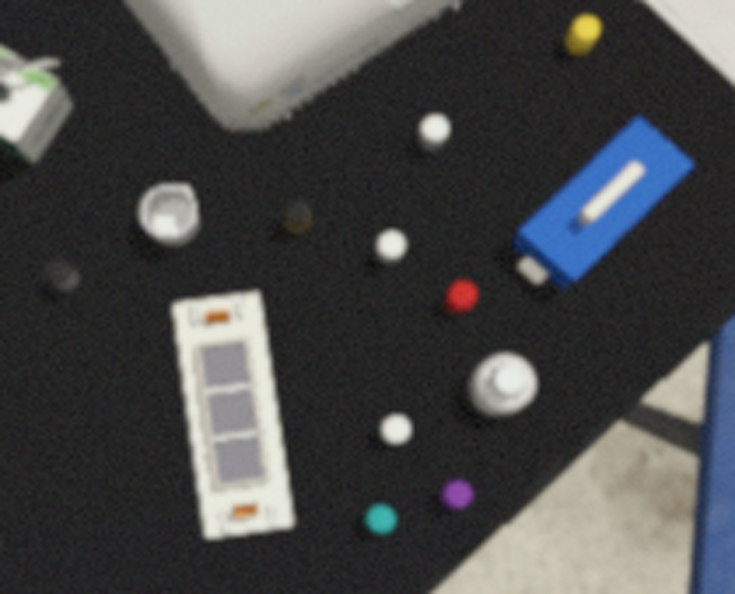

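```bash
cat > m.py <<'E'
from h import *
def rect(d,mask,z):
    c=max(cv2.findContours(mask.astype(np.uint8),cv2.RETR_EXTERNAL,cv2.CHAIN_APPROX_NONE)[0],key=cv2.contourArea)[:,0]
    p=np.array([ray(d,q,z)[:2] for q in c.astype(float)],np.float32)*1000
    return cv2.minAreaRect(p)
if __name__=='__main__':
    d=dict(np.load('pics/top0.npz'));P=pts(d);hsv=cv2.cvtColor(d['img'],cv2.COLOR_RGB2HSV)
    white=((hsv[...,1]<60)&(hsv[...,2]>110))
    m=np.zeros_like(white);m[200:290,212:262]=1; w=white&m
    w=cv2.morphologyEx(w.astype(np.uint8),cv2.MORPH_CLOSE,np.ones((3,3)))
    print('case',rect(d,w,.004))
    org=(hsv[...,0]<18)&(hsv[...,1]>140)&(hsv[...,2]>120)&m
    n,l,st,ce=cv2.connectedComponentsWithStats(org.astype(np.uint8))
    for i in range(1,n): print('clip',ce[i],st[i][4],ray(d,ce[i],.028).round(4), ray(d,ce[i],.02).round(4))
    m=np.zeros_like(white);m[160:195,325:365]=1
    print('fin',rect(d,white&m,.096))
    blue=(hsv[...,0]>100)&(hsv[...,0]<125)&(hsv[...,1]>150)&(hsv[...,2]>80); m[:]=0; m[150:212,310:375]=1
    print('hood@64',rect(d,cv2.morphologyEx((blue&m).astype(np.uint8),cv2.MORPH_CLOSE,np.ones((9,9))),.064))
    k=blue&m; print('bluez',np.percentile(P[k][:,2],[5,25,50,75,95]).round(3))
E
python3 m.py
python3 - <<'E'
from h import *
from scipy.spatial.transform import Rotation as R
s=r.get_state(); print(R.from_quat(s['eef_rot']).as_matrix().round(3))
E
```

```text
case ((423.1302795410156, 293.04901123046875), (205.38758850097656, 74.22372436523438), 9.864391326904297)
clip [231.77777778 215.44444444] 9 [0.5027 0.3065 0.028 ] [0.5036 0.307  0.02  ]
clip [239.28571429 274.42857143] 7 [0.3414 0.2802 0.028 ] [0.3413 0.2805 0.02  ]
fin ((604.6264038085938, 4.7670135498046875), (11.32800006866455, 63.98876953125), 46.24003219604492)
hood@64 ((603.2069091796875, 5.5413818359375), (63.71991729736328, 148.7602996826172), 46.41242980957031)
bluez [-0.     0.06   0.063  0.065  0.068]
[[ 0.304 -0.    -0.953]
 [ 0.953 -0.001  0.304]
 [-0.001 -1.    -0.   ]]
```

```bash
python3 - <<'E'
from h import *
d=dict(np.load('pics/top0.npz'));P=pts(d);m=(P[...,2]>0.075)&(P[...,2]<.6)&(P[...,0]>.4)
w=np.array([.666,.137])
D=np.hypot(P[...,0]-w[0],P[...,1]-w[1])
for lo in range(-180,180,15):
    a=np.degrees(np.arctan2(P[...,1]-w[1],P[...,0]-w[0])); k=m&(a>=lo)&(a<lo+15)
    if k.any():
        i=np.argmin(np.where(k,D,9)); print(lo,D.flat[i].round(3),P.reshape(-1,3)[i].round(3))
d=dict(np.load('pics/scene0.npz'));P=pts(d);hsv=cv2.cvtColor(d['img'],cv2.COLOR_RGB2HSV)
m=(P[...,2]>0.06)&(P[...,2]<.6)&(P[...,0]>.4)&(P[...,0]<1)&(P[...,1]>-.2)&(P[...,1]<.4)
D=np.hypot(P[...,0]-w[0],P[...,1]-w[1])
for lo in range(-180,180,15):
    a=np.degrees(np.arctan2(P[...,1]-w[1],P[...,0]-w[0])); k=m&(a>=lo)&(a<lo+15)
    if k.any():
        i=np.argmin(np.where(k,D,9)); print('s',lo,D.flat[i].round(3),P.reshape(-1,3)[i].round(3))
# caps in scene cam
for q in [(.666,.137),(.565,.170),(.411,.164)]:
    p=d['camera_from_world']@[*q,.046,1]; uv=d['mtx']@p[:3]/p[2]; print(q,uv[:2].round(1))
E
```

```text
-180 0.211 [0.461 0.085 0.08 ]
-165 0.213 [0.46  0.081 0.092]
-135 0.136 [0.589 0.025 0.085]
-120 0.138 [0.598 0.017 0.099]
-105 0.154 [ 0.628 -0.012  0.089]
-45 0.218 [0.855 0.027 0.077]
-30 0.143 [0.804 0.099 0.076]
-15 0.108 [0.774 0.135 0.077]
0 0.095 [0.758 0.16  0.089]
15 0.087 [0.744 0.176 0.075]
30 0.085 [0.738 0.182 0.076]
45 0.087 [0.726 0.201 0.077]
60 0.095 [0.713 0.22  0.082]
75 0.11 [0.691 0.244 0.097]
90 0.141 [0.665 0.278 0.087]
105 0.466 [0.464 0.556 0.088]
120 0.483 [0.423 0.555 0.134]
s -180 0.208 [0.464 0.085 0.092]
s -165 0.198 [0.476 0.083 0.062]
s -150 0.104 [0.588 0.067 0.065]
s -135 0.105 [0.605 0.051 0.065]
s -120 0.136 [0.603 0.017 0.098]
s -105 0.136 [0.654 0.001 0.065]
s -90 0.146 [ 0.667 -0.009  0.066]
s -75 0.319 [ 0.824 -0.14   0.062]
s -60 0.311 [ 0.836 -0.123  0.062]
s -45 0.228 [0.863 0.023 0.068]
s -30 0.147 [0.807 0.097 0.078]
s -15 0.111 [0.777 0.137 0.07 ]
s 0 0.097 [0.76  0.159 0.076]
s 15 0.088 [0.743 0.181 0.08 ]
s 30 0.087 [0.737 0.188 0.068]
s 45 0.088 [0.727 0.2   0.062]
s 60 0.097 [0.714 0.221 0.069]
s 75 0.111 [0.695 0.244 0.108]
s 90 0.145 [0.665 0.282 0.095]
(0.666, 0.137) [310.6 216.2]
(0.565, 0.17) [267.6 222.8]
(0.411, 0.164) [208.5 246. ]
```

```bash
cat > go.py <<'E'
# usage: go.py X Y Z(m) JAWDEG : remaining shift in present tool axes (mm) and turn about tool y
import sys; from h import *
from scipy.spatial.transform import Rotation as R
s=r.get_state(); M=R.from_quat(s['eef_rot']).as_matrix()
t=np.array([float(a) for a in sys.argv[1:4]]); psi=np.radians(float(sys.argv[4]))
print('pos',s['tool_pos'].round(4),'yaw',np.degrees(np.arctan2(M[1,0],M[0,0])).round(2),'ydir',M[:,1].round(3),'t',round(s['clock'],2),'F',s['contact_force'].round(1),'op',round(s['opening']*88,1))
print('shift',((M.T@(t-s['tool_pos']))*1000).round(1))
G=np.array([[np.cos(psi),0,-np.sin(psi)],[np.sin(psi),0,np.cos(psi)],[0,-1,0]])
# columns: x=jaw, y=down, z=x cross y
print('turn(now)',R.from_matrix(M.T@G).as_rotvec().round(3),'shift after turn',((G.T@(t-s['tool_pos']))*1000).round(1))
E
python3 -m inch '[[-28.5,0,-28.5,0,0,0],[-28.5,0,-28.5,0,0,0],[-28.5,0,-28.5,0,0,0],[-28.5,0,-28.5,0,0,0],[-28.5,0,-28.5,0,0,0],[-28.5,0,-28.5,0,0,0],[-28.5,0,-28.5,0,0,0],[-28.5,0,-28.5,0,0,0],[-28.5,0,-28.5,0,0,0],[-28.5,0,-28.5,0,0,0],[-28.5,0,-28.5,0,0,0],[-28.5,0,-28.5,0,0,0]]' 50 15
python3 go.py .411 .164 .2 60
```

```text
clock: 1.15
tool_pos: [0.4123, 0.1639, 0.2388]
eef_rot: [-0.571, -0.417, 0.417, 0.571]
contact_force: [1.5, 1.0, 0.7]
opening: 0.57
pos [0.4123 0.1639 0.2388] yaw 72.32 ydir [ 0.  0. -1.] t 1.15 F [1.5 1.  0.7] op 50.2
shift [-0.3 38.8  1.3]
turn(now) [0.    0.215 0.   ] shift after turn [-0.5 38.8  1.2]
```

Accurate. Turn, then look with the wrist camera.

```bash
python3 -m inch '[[0,0,0,0,0.107,0],[0,0,0,0,0.108,0],[0,0,0,0,0,0],[0,0,0,0,0,0]]'
cat > look.py <<'E'
import sys; from m import *
f=sys.argv[1]; d=snap('wrist',f+'.png'); hsv=cv2.cvtColor(d['img'],cv2.COLOR_RGB2HSV)
white=((hsv[...,1]<50)&(hsv[...,2]>120)).astype(np.uint8)
n,l,st,ce=cv2.connectedComponentsWithStats(white)
for i in range(1,n):
    if 150<st[i][4]<30000: print(ce[i].round(1),st[i],ray(d,ce[i],.046).round(4))
import pickle; pickle.dump(d,open('pics/'+f+'.pkl','wb'))
E
python3 look.py w3a
```

```text
clock: 1.48
tool_pos: [0.4117, 0.1658, 0.2387]
eef_rot: [0.612, 0.354, -0.355, -0.612]
contact_force: [-0.4, 0.4, -0.8]
opening: 0.567
[11.5  8. ] [  0   0  35  25 460] [0.1793 0.0458 0.046 ]
[364.2 102.6] [  286     6   156   188 10650] [0.4106 0.2852 0.046 ]
[80.  84.2] [   0   43  171  106 6671] [0.2614 0.0582 0.046 ]
[142.3 126.5] [ 123   74   44  103 2414] [0.3232 0.0864 0.046 ]
[ 20.8 132.9] [  7 126  34  15 178] [ 0.2688 -0.0213  0.046 ]
[258.  162.7] [248 152  21  22 374] [0.4112 0.1671 0.046 ]
[482.4 216.8] [ 450  191   62   56 2291] [0.5804 0.345  0.046 ]
[212.8 227.6] [ 188  201   46   62 1768] [0.4488 0.0898 0.046 ]
[238.4 291.4] [229 286  19  12 163] [0.5299 0.0735 0.046 ]
[342.2 348.5] [333 337  20  23 339] [0.6602 0.1419 0.046 ]
[225.2 365.2] [218 356  14  19 196] [0.6114 0.0064 0.046 ]
```

View pics/w3a.png

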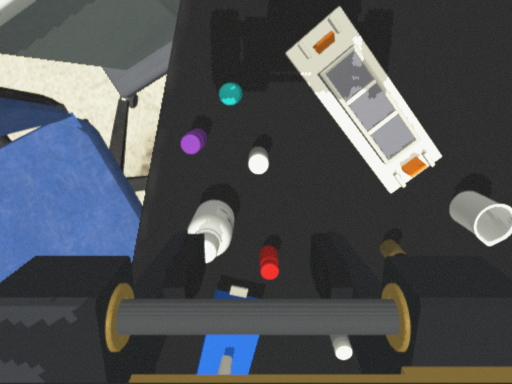

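```bash
python3 - <<'E'
from h import *
i=cv2.imread('pics/w3a.png')[130:200,220:300]; cv2.imwrite('pics/z1.png',cv2.resize(i,None,fx=7,fy=7,interpolation=cv2.INTER_NEAREST))
import pickle; d=pickle.load(open('pics/w3a.pkl','rb'))
for v in range(146,178,2): print(v,d['img'][v,258],d['range_z'][v,258].round(3))
E
```

```text
146 [59 58 59] 0.388
148 [90 92 87] 0.376
150 [97 98 92] 0.365
152 [130 131 122] 0.359
154 [225 225 216] 0.346
156 [247 247 246] 0.344
158 [247 247 246] 0.345
160 [247 247 246] 0.346
162 [247 247 246] 0.345
164 [247 247 246] 0.346
166 [247 247 246] 0.346
168 [247 247 246] 0.346
170 [247 247 246] 0.349
172 [247 247 246] 0.348
174 [115 116 108] 0.396
176 [49 51 48] 0.397
```

View pics/z1.png

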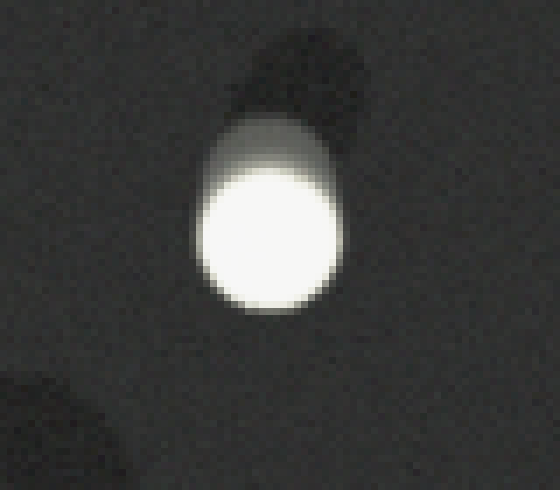

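```bash
cat > case.py <<'E'
import sys,pickle; from m import *
def case(d,roi):
    hsv=cv2.cvtColor(d['img'],cv2.COLOR_RGB2HSV); x0,y0,x1,y1=roi
    m=np.zeros(hsv.shape[:2],bool); m[y0:y1,x0:x1]=1
    gray=(hsv[...,1]<70)&(hsv[...,2]>90)&(hsv[...,2]<190)&m
    n,l,st,ce=cv2.connectedComponentsWithStats(cv2.erode(gray.astype(np.uint8),np.ones((3,3))))
    for i in range(1,n):
        if st[i][4]>100: print('pocket',st[i],ray(d,ce[i],.016).round(4))
    org=(hsv[...,0]<18)&(hsv[...,1]>140)&(hsv[...,2]>120)&m
    n,l,st,ce=cv2.connectedComponentsWithStats(org.astype(np.uint8))
    for i in range(1,n):
        if st[i][4]>30: print('clip',st[i],ray(d,ce[i],.028).round(4))
    any_=cv2.morphologyEx((((hsv[...,2]>85)|org)&m).astype(np.uint8),cv2.MORPH_CLOSE,np.ones((5,5)))
    print('plate',rect(d,any_,.004))
if __name__=='__main__':
    case(pickle.load(open('pics/'+sys.argv[1]+'.pkl','rb')),[int(a) for a in sys.argv[2:6]])
E
python3 case.py w3a 275 0 446 198; python3 go.py .411 .166 .018 60
```

```text
pocket [ 326   51   50   49 1250] [0.384  0.2911 0.016 ]
pocket [ 351   81   42   49 1042] [0.4238 0.2981 0.016 ]
pocket [373 116  41  42 910] [0.4643 0.3044 0.016 ]
clip [314  31  20  22 211] [0.3432 0.2798 0.028 ]
clip [402 157  24  19 252] [0.5004 0.3075 0.028 ]
plate ((425.2347717285156, 296.266357421875), (203.60818481445312, 71.22682189941406), 9.832171440124512)
pos [0.4116 0.1662 0.2387] yaw 60.23 ydir [-0.  0. -1.] t 1.53 F [-0.4  0.3 -0.6] op 50.1
shift [ -0.4 220.7   0.4]
turn(now) [-0.     0.004 -0.   ] shift after turn [ -0.4 220.7   0.4]
```

```bash
python3 -m inch '[[0,40,0,0,0,0],[0,40,0,0,0,0],[0,40,0,0,0,0],[0,40,0,0,0,0],[0,30,0,0,0,0],[0,20,0,0,0,0],[0,10.7,0,0,0,0],[0,0,0,0,0,0]]'
python3 look.py w3b
python3 -m inch '[[0,0,0,0,0,0],[0,0,0,0,0,0],[0,0,0,0,0,0],[0,0,0,0,0,0],[0,0,0,0,0,0],[0,0,0,0,0,0]]' 0 12
```

```text
clock: 2.2
tool_pos: [0.4146, 0.1678, 0.0287]
eef_rot: [-0.611, -0.352, 0.358, 0.612]
contact_force: [-0.3, 0.2, -0.0]
opening: 0.568
[412.6 102.8] [  316     0   196   280 12390] [0.3827 0.2513 0.046 ]
[471.3  85.9] [  397     0   115   227 14563] [0.3876 0.2717 0.046 ]
[23.8 94.2] [   0   52   51  100 3769] [0.3102 0.1297 0.046 ]
[251.7 258.8] [ 228  230   48   58 2299] [0.4086 0.1688 0.046 ]
[181.1 354.4] [ 155  334   51   41 1641] [0.4349 0.1164 0.046 ]
clock: 2.75
tool_pos: [0.4155, 0.1667, 0.0309]
eef_rot: [0.613, 0.351, -0.356, -0.612]
contact_force: [0.0, -0.3, 3.7]
opening: 0.234
```

View pics/w3b.png

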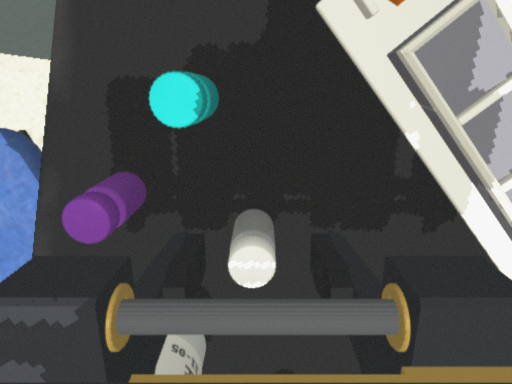

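```bash
python3 -c "
from h import *
s=r.get_state();print(s['q'].round(3),s['joint_torque'].round(1))"; python3 go.py .411 .166 .018 60; python3 look.py w3c >/dev/null
```

```text
[-0.464  0.889 -0.033  2.224  0.641  0.044 -0.079] [ -0.  -44.9   1.   -0.5  -0.    0.    0. ]
pos [0.4155 0.1667 0.0309] yaw 59.99 ydir [-0.005 -0.003 -1.   ] t 2.75 F [ 0.  -0.3  3.7] op 20.6
shift [-2.8 12.9  3.6]
turn(now) [-0.003 -0.    -0.005] shift after turn [-2.9 12.9  3.6]
```

View pics/w3c.png

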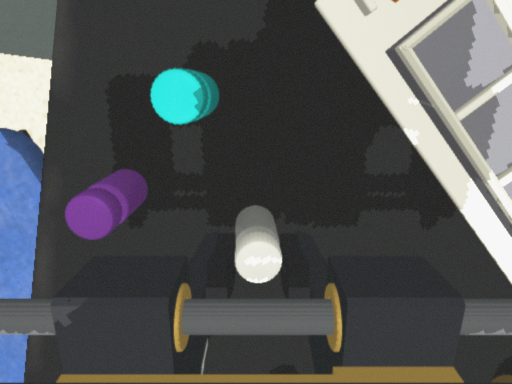

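```bash
python3 -m inch '[[0,-10,0,0,0,0],[0,-20,0,0,0,0],[0,-35,0,0,0,0],[0,-35,0,0,0,0],[0,0,0,0,-0.116,0],[0,0,0,0,-0.116,0],[0,0,0,0,-0.116,0],[0,0,0,0,-0.116,0],[0,0,0,0,-0.116,0],[0,0,0,0,-0.116,0],[0,0,0,0,0,0]]' - 15
python3 look.py w3d >/dev/null; python3 - <<'E'
from h import *
import pickle
d=pickle.load(open('pics/w3d.pkl','rb'));hsv=cv2.cvtColor(d['img'],cv2.COLOR_RGB2HSV)
w=((hsv[...,1]<50)&(hsv[...,2]>185)).astype(np.uint8); w[:,:200]=0; w[:,320:]=0
n,l,st,ce=cv2.connectedComponentsWithStats(w)
T=d['tool_from_camera']
for i in range(1,n):
    if st[i][4]>200:
        p=T[:3,:3]@np.linalg.inv(d['mtx'])@[*ce[i],1]; o=T[:3,3]; print(st[i],ce[i].round(1),'tool',((o+p*(-.015-o[1])/p[1])*1000).round(1))
E
python3 go.py .385 .290 .1 99.8
```

```text
clock: 3.72
tool_pos: [0.4157, 0.1666, 0.1304]
eef_rot: [-0.454, -0.539, 0.544, 0.455]
contact_force: [0.4, 0.2, -0.6]
opening: 0.238
[ 236  238   46   44 1571] [258.1 259.8] tool [  0.7 -15.    4. ]
[222 354  24  21 413] [233.2 364.9] tool [-11.  -15.  -51.3]
pos [0.4157 0.1667 0.1304] yaw 99.72 ydir [-0.006 -0.003 -1.   ] t 3.77 F [ 0.  -0.  -0.9] op 20.6
shift [126.8  30.1   9.2]
turn(now) [-0.007 -0.001 -0.002] shift after turn [126.7  30.4   9.2]
```

View pics/w3d.png

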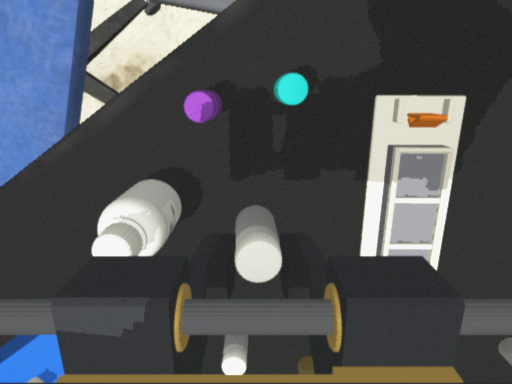

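```bash
python3 -m inch '[[31.7,0,1.3,0,0,0],[31.7,0,1.3,0,0,0],[31.7,0,1.3,0,0,0],[31.7,0,1.3,0,0,0],[0,0,0,0,0,0],[0,0,0,0,0,0]]'
python3 look.py w3e >/dev/null;python3 go.py .389 .2907 .049 99.8
```

```text
clock: 4.27
tool_pos: [0.3882, 0.2931, 0.1302]
eef_rot: [-0.454, -0.54, 0.543, 0.456]
contact_force: [-0.0, -0.7, -0.2]
opening: 0.235
pos [0.3886 0.2909 0.13  ] yaw 99.82 ydir [-0.006 -0.005 -1.   ] t 4.32 F [-0.7 -0.1  0.6] op 21.0
shift [ 0.  81.  -0.8]
turn(now) [-0.006  0.    -0.004] shift after turn [-0.3 81.  -0.3]
```

View pics/w3e.png

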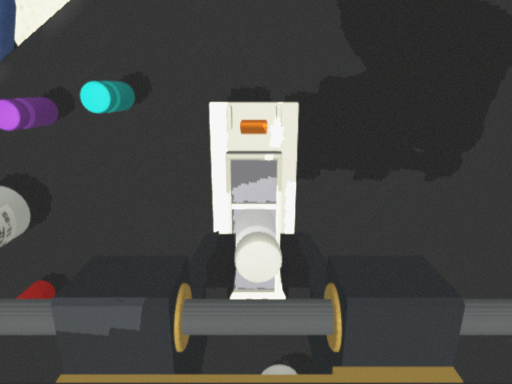

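```bash
python3 -m inch '[[0,25,0,0,0,0],[0,25,0,0,0,0],[0,15,0,0,0,0],[0,9,0,0,0,0],[0,6,0,0,0,0],[0,1.5,0,0,0,0],[0,0,0,0,0,0]]'
python3 look.py w3f >/dev/null
```

```text
clock: 4.9
tool_pos: [0.3888, 0.2897, 0.0486]
eef_rot: [-0.455, -0.538, 0.543, 0.456]
contact_force: [0.3, -0.2, -0.0]
opening: 0.241
```

View pics/w3f.png

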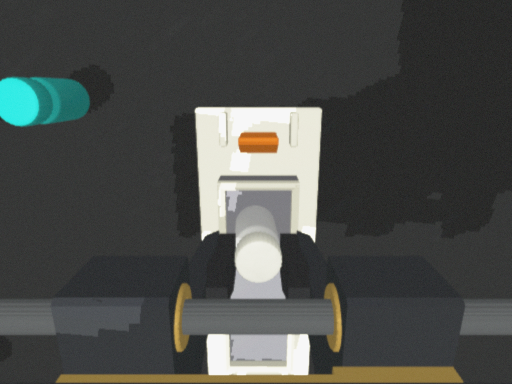

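```bash
python3 -m inch '[[0,0.7,0,0,0,0],[0,0,0,0,0,0]]'
python3 -m inch '[[0,0.7,0,0,0,0],[0,0,0,0,0,0]]'
python3 -m inch '[[0,0,0,0,0,0],[0,0,0,0,0,0],[0,0,0,0,0,0],[0,0,0,0,0,0]]' 50
python3 -m inch '[[0,-15,0,0,0,0],[0,-40,0,0,0,0],[0,-40,0,0,0,0],[0,-40,0,0,0,0],[0,0,0,0,0,0]]'
python3 look.py w3g; python3 go.py .565 .172 .2 115
```

```text
clock: 5.12
tool_pos: [0.3889, 0.2907, 0.0485]
eef_rot: [-0.455, -0.539, 0.543, 0.456]
contact_force: [0.3, -0.8, -0.1]
opening: 0.236
clock: 5.28
tool_pos: [0.3887, 0.2908, 0.0475]
eef_rot: [-0.455, -0.539, 0.543, 0.456]
contact_force: [0.7, 0.2, -0.3]
opening: 0.235
clock: 5.62
tool_pos: [0.3886, 0.2907, 0.0473]
eef_rot: [-0.454, -0.539, 0.543, 0.456]
contact_force: [-0.0, 0.6, 0.2]
opening: 0.512
clock: 6.03
tool_pos: [0.3914, 0.2942, 0.1882]
eef_rot: [0.455, 0.543, -0.539, -0.456]
contact_force: [-0.6, 0.2, -0.3]
opening: 0.571
[51.7 15.7] [  31    0   62   48 1457] [0.2941 0.1191 0.046 ]
[252.7 185.1] [  215    94    76   192 12657] [0.4004 0.2926 0.046 ]
[ 27.2 195.6] [   0  165   64   66 3038] [0.444  0.0977 0.046 ]
[502.5 254.9] [488 231  24  48 708] [0.4275 0.5354 0.046 ]
[276.3 355. ] [ 256  334   44   41 1571] [0.5767 0.3475 0.046 ]
pos [0.3909 0.2929 0.1856] yaw 99.82 ydir [-0.     0.002 -1.   ] t 6.08 F [ 0.2 -0.  -0.3] op 50.0
shift [-148.8  -14.7 -150.9]
turn(now) [ 0.    -0.265  0.002] shift after turn [-183.1  -14.4 -106.7]
```

View pics/w3g.png

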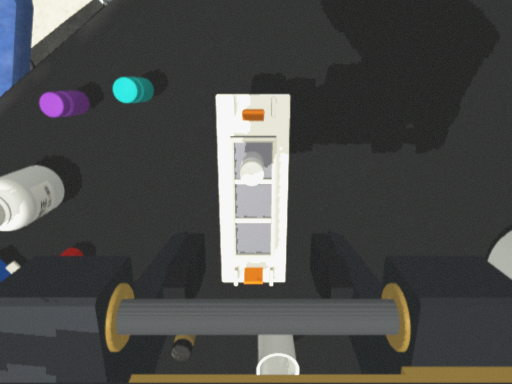

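```bash
python3 case.py w3g 208 88 294 290; python3 -m inch '[[-24.8,0,-25.2,0,0,0],[-24.8,0,-25.2,0,0,0],[-24.8,0,-25.2,0,0,0],[-24.8,0,-25.2,0,0,0],[-24.8,0,-25.2,0,0,0],[-24.8,0,-25.2,0,0,0],[0,0,0,0,0,0],[0,0,0,0,0,0]]'
python3 look.py w2a; python3 go.py .565 .172 .018 99.8
```

```text
pocket [243 142  29  26 533] [0.3764 0.2942 0.016 ]
pocket [251 225  18  13 103] [0.4546 0.3108 0.016 ]
pocket [237 234  32  20 353] [0.4736 0.3034 0.016 ]
clip [242 110  22  10 205] [0.3419 0.2823 0.028 ]
clip [243 268  20  17 279] [0.5    0.3097 0.028 ]
plate ((425.75347900390625, 296.75848388671875), (205.54754638671875, 71.4994888305664), 9.826581954956055)
clock: 6.75
tool_pos: [0.5645, 0.1679, 0.1797]
eef_rot: [-0.456, -0.537, 0.543, 0.457]
contact_force: [-0.6, -0.1, -0.1]
opening: 0.566
[173.2  24.8] [ 135    0   76   57 3439] [0.4566 0.0853 0.046 ]
[425.6  72.7] [  378     0    98   152 10974] [0.4578 0.2821 0.046 ]
[143.9 137.7] [132 125  25  26 327] [0.545 0.07  0.046]
[262.8 180.4] [251 166  25  29 581] [0.5642 0.1724 0.046 ]
[ 39.  210.1] [   0  179   81   64 1758] [ 0.6236 -0.0157  0.046 ]
[448.2 231.2] [ 412  202   75   55 2925] [0.5823 0.3421 0.046 ]
[211.7 276.1] [201 258  22  33 505] [0.6623 0.1416 0.046 ]
[285.9 357.4] [ 181  334  180   41 5136] [0.7404 0.2265 0.046 ]
pos [0.563  0.1699 0.1802] yaw 99.81 ydir [-0.008 -0.004 -1.   ] t 6.8 F [-0.1  0.3 -0. ] op 49.8
shift [  2.1 162.2  -3.8]
turn(now) [-0.009  0.    -0.003] shift after turn [  1.7 162.2  -2.3]
```

View pics/w2a.png

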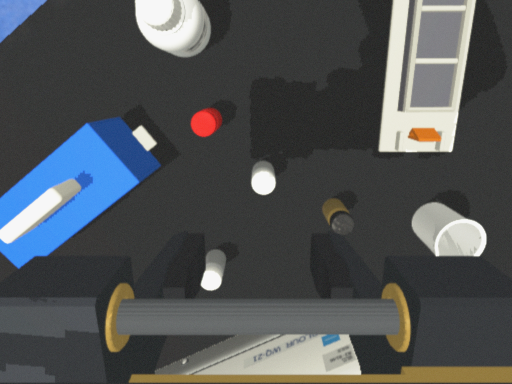

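```bash
python3 -m inch '[[1,40,-1,0,0,0],[1,40,-1,0,0,0],[0,35,0,0,0,0],[0,25,0,0,0,0],[0,15,0,0,0,0],[0,7,0,0,0,0],[0,0,0,0,0,0]]'
python3 -m inch '[[0,0,0,0,0,0],[0,0,0,0,0,0],[0,0,0,0,0,0],[0,0,0,0,0,0],[0,0,0,0,0,0]]' 0 15
python3 look.py w2b >/dev/null; python3 go.py .565 .172 .018 99.8
```

```text
clock: 7.38
tool_pos: [0.5621, 0.1733, 0.0182]
eef_rot: [-0.453, -0.539, 0.545, 0.456]
contact_force: [1.2, -0.1, -0.0]
opening: 0.567
clock: 7.8
tool_pos: [0.5651, 0.1724, 0.0207]
eef_rot: [-0.455, -0.539, 0.543, 0.456]
contact_force: [-0.1, -0.3, 4.1]
opening: 0.238
pos [0.5651 0.1724 0.0206] yaw 99.85 ydir [-0.004 -0.003 -1.   ] t 7.85 F [-0.3 -0.7  3.5] op 21.0
shift [-0.4  2.6  0.2]
turn(now) [-0.005  0.001 -0.002] shift after turn [-0.4  2.6  0.2]
```

View pics/w2b.png

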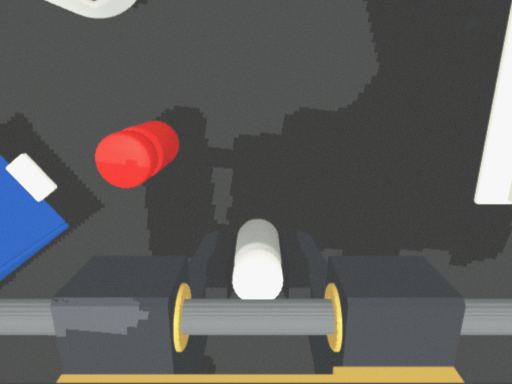

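```bash
cat > held.py <<'E'
import sys; from h import *
import pickle
d=pickle.load(open('pics/'+sys.argv[1]+'.pkl','rb'));hsv=cv2.cvtColor(d['img'],cv2.COLOR_RGB2HSV)
w=((hsv[...,1]<50)&(hsv[...,2]>185)).astype(np.uint8); w[:,:225]=0; w[:,290:]=0; w[:215]=0; w[310:]=0
n,l,st,ce=cv2.connectedComponentsWithStats(w); T=d['tool_from_camera']
for i in range(1,n):
    if st[i][4]>200:
        p=T[:3,:3]@np.linalg.inv(d['mtx'])@[*ce[i],1]; o=T[:3,3]; print(st[i],ce[i].round(1),'tool',((o+p*(float(sys.argv[2])-o[1])/p[1])*1000).round(1))
E
python3 held.py w2b -.0255
python3 -m inch '[[0,-10,0,0,0,0],[0,-25,0,0,0,0],[0,-35,0,0,0,0],[0,-30,0,0,0,0],[0,0,0,0,0,0]]'
python3 go.py .4255 .2965 .1 99.8
```

```text
[ 232  242   51   57 2429] [257.  271.8] tool [  0.2 -25.5   4.4]
clock: 8.27
tool_pos: [0.568, 0.1747, 0.1259]
eef_rot: [0.456, 0.542, -0.54, -0.455]
contact_force: [0.8, 0.2, 1.0]
opening: 0.236
pos [0.568  0.1747 0.1259] yaw 99.85 ydir [ 0.003  0.001 -1.   ] t 8.27 F [0.8 0.2 1. ] op 20.8
shift [144.4  25.5 119.7]
turn(now) [0.003 0.001 0.   ] shift after turn [144.3  25.9 119.7]
```

```bash
python3 -m inch '[[28.9,0,23.3,0,0,0],[28.9,0,23.3,0,0,0],[28.9,0,23.3,0,0,0],[28.9,0,23.3,0,0,0],[28.9,0,23.3,0,0,0],[0,0,0,0,0,0],[0,0,0,0,0,0]]'
python3 look.py w2c >/dev/null;python3 go.py .4285 .297 .038 99.8
```

```text
clock: 8.85
tool_pos: [0.4234, 0.2971, 0.1205]
eef_rot: [-0.452, -0.54, 0.545, 0.455]
contact_force: [0.2, -0.5, -0.9]
opening: 0.241
pos [0.4251 0.2952 0.1202] yaw 99.99 ydir [-0.005 -0.004 -1.   ] t 8.9 F [-0.1 -1.1 -0.5] op 20.9
shift [ 1.4 82.2 -4.1]
turn(now) [-0.006  0.003 -0.003] shift after turn [ 1.2 82.2 -3.6]
```

View pics/w2c.png

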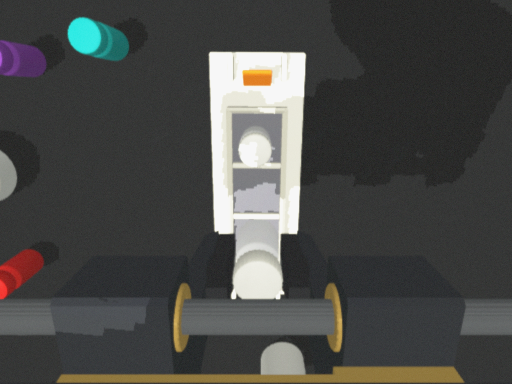

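```bash
python3 -m inch '[[0.5,25,-1.5,0,0,0],[0.5,25,-1.5,0,0,0],[0,15,0,0,0,0],[0,9,0,0,0,0],[0,6,0,0,0,0],[0,0,0,0,0,0]]'
python3 look.py w2d >/dev/null;python3 go.py .4285 .297 .037 99.8
```

```text
clock: 9.4
tool_pos: [0.4283, 0.2951, 0.0392]
eef_rot: [-0.455, -0.538, 0.544, 0.456]
contact_force: [-0.5, -0.4, 1.0]
opening: 0.235
pos [0.4283 0.2956 0.04  ] yaw 99.81 ydir [-0.005 -0.004 -1.   ] t 9.45 F [ 0.3 -1.1 -0.2] op 21.2
shift [ 1.3  2.9 -0.4]
turn(now) [-0.006  0.    -0.003] shift after turn [ 1.3  3.  -0.4]
```

View pics/w2d.png

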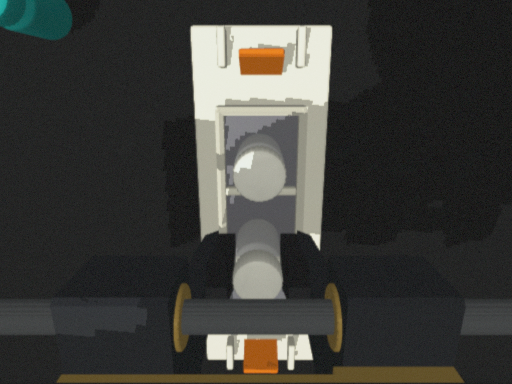

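```bash
python3 -m inch '[[0,1.5,0,0,0,0],[0,0,0,0,0,0]]'
python3 -m inch '[[0,1,0,0,0,0],[0,0,0,0,0,0]]'
python3 -m inch '[[0,0,0,0,0,0],[0,0,0,0,0,0],[0,0,0,0,0,0],[0,0,0,0,0,0]]' 50
python3 -m inch '[[0,-15,0,0,0,0],[0,-40,0,0,0,0],[0,-40,0,0,0,0],[0,-40,0,0,0,0],[0,0,0,0,0,0]]'
python3 look.py w2e >/dev/null; python3 go.py .664 .140 .2 115
```

```text
clock: 9.62
tool_pos: [0.4283, 0.2964, 0.0391]
eef_rot: [-0.455, -0.539, 0.543, 0.456]
contact_force: [0.7, 0.4, 0.3]
opening: 0.241
clock: 9.78
tool_pos: [0.4281, 0.2963, 0.0379]
eef_rot: [-0.455, -0.539, 0.543, 0.456]
contact_force: [0.2, -0.1, 0.3]
opening: 0.242
clock: 10.12
tool_pos: [0.4279, 0.2962, 0.0376]
eef_rot: [-0.454, -0.539, 0.543, 0.456]
contact_force: [0.4, 0.6, 0.3]
opening: 0.517
clock: 10.53
tool_pos: [0.4309, 0.2999, 0.1789]
eef_rot: [0.455, 0.543, -0.539, -0.455]
contact_force: [-0.4, 1.0, -0.3]
opening: 0.566
pos [0.4303 0.2985 0.1761] yaw 99.83 ydir [ 0.     0.002 -1.   ] t 10.58 F [-0.7 -0.6 -1.6] op 50.2
shift [-196.1  -24.1 -203.2]
turn(now) [ 0.001 -0.265  0.002] shift after turn [-242.4  -23.9 -144.8]
```

View pics/w2e.png

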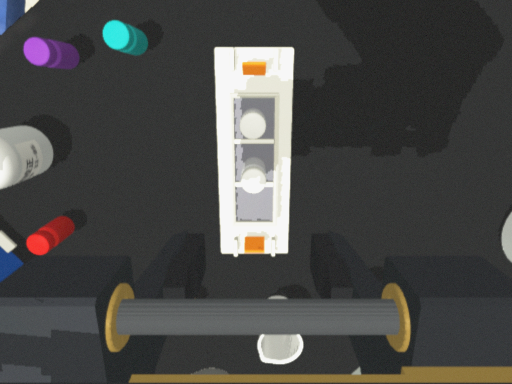

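```bash
python3 -m inch '[[-28,-3.4,-29,0,0,0],[-28,-3.4,-29,0,0,0],[-28,-3.4,-29,0,0,0],[-28,-3.4,-29,0,0,0],[-28,-3.4,-29,0,0,0],[-28,-3.4,-29,0,0,0],[-28,-3.4,-29,0,0,0],[0,0,0,0,-0.089,0],[0,0,0,0,-0.088,0],[0,0,0,0,-0.088,0],[0,0,0,0,0,0],[0,0,0,0,0,0]]'
python3 look.py w1a; python3 go.py .664 .140 .018 115
```

```text
clock: 11.58
tool_pos: [0.6616, 0.1382, 0.1941]
eef_rot: [-0.379, -0.593, 0.599, 0.382]
contact_force: [-0.4, 0.3, -0.1]
opening: 0.566
[482.6  71.3] [ 449    0   63  122 3216] [0.5041 0.268  0.046 ]
[225.6  21. ] [216   7  20  29 351] [0.5585 0.0629 0.046 ]
[503.8  46.7] [488  10  24  63 658] [0.4814 0.2724 0.046 ]
[115.4  40.3] [  71   16   93   50 1889] [ 0.6085 -0.0112  0.046 ]
[ 19.6 202.7] [   0  128   60  123 3722] [ 0.7758 -0.0469  0.046 ]
[255.9 180.9] [245 169  23  25 449] [0.6663 0.1393 0.046 ]
[486.7 195.7] [ 455  170   57   57 2349] [0.5906 0.3342 0.046 ]
[380.  255.8] [357 246  54  28 641] [0.6833 0.2777 0.046 ]
[256.4 267.2] [204 257 106  22 238] [0.7441 0.176  0.046 ]
[262.3 284.5] [ 195  261  126   38 3148] [0.7588 0.1893 0.046 ]
[301.  354.2] [ 244  334  117   41 4440] [0.8165 0.2612 0.046 ]
[196.8 362.1] [ 172  346   50   29 1097] [0.872  0.1662 0.046 ]
pos [0.6617 0.1384 0.1945] yaw 114.95 ydir [-0.007 -0.004 -1.   ] t 11.63 F [ 0.8  0.7 -0.2] op 49.9
shift [  0.7 176.4  -4.2]
turn(now) [-0.008 -0.001 -0.001] shift after turn [  0.5 176.5  -2.7]
```

View pics/w1a.png

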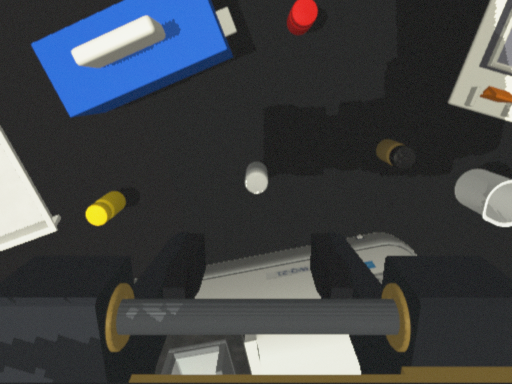

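```bash
python3 -m inch '[[-0.7,40,-2,0,0,0],[-0.6,40,-2,0,0,0],[0,35,0,0,0,0],[0,25,0,0,0,0],[0,20,0,0,0,0],[0,10,0,0,0,0],[0,6,0,0,0,0],[0,0,0,0,0,0]]'
python3 -m inch '[[0,0,0,0,0,0],[0,0,0,0,0,0],[0,0,0,0,0,0],[0,0,0,0,0,0],[0,0,0,0,0,0]]' 0 15
python3 look.py w1b >/dev/null; python3 go.py .666 .139 .018 115
```

```text
clock: 12.3
tool_pos: [0.6651, 0.1384, 0.0188]
eef_rot: [-0.379, -0.594, 0.599, 0.381]
contact_force: [-1.2, -0.4, 0.6]
opening: 0.568
clock: 12.72
tool_pos: [0.666, 0.1384, 0.0205]
eef_rot: [-0.379, -0.595, 0.598, 0.38]
contact_force: [0.0, 0.3, 2.3]
opening: 0.241
pos [0.6661 0.1385 0.0205] yaw 115.04 ydir [-0.004 -0.003 -1.   ] t 12.77 F [-0.2 -0.1  2.4] op 21.0
shift [ 0.5  2.5 -0.2]
turn(now) [-0.005  0.001 -0.001] shift after turn [ 0.5  2.5 -0.1]
```

View pics/w1b.png

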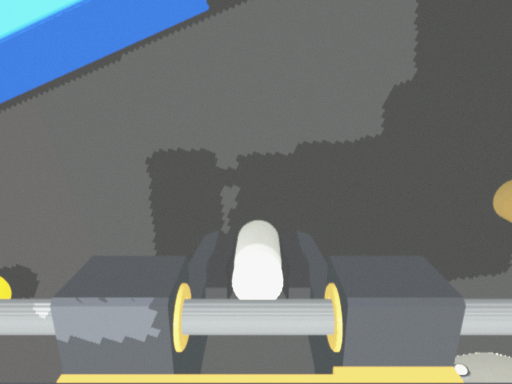

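```bash
python3 -m inch '[[0,-10,0,0,0,0],[0,-25,0,0,0,0],[0,-35,0,0,0,0],[0,-32,0,0,0,0],[0,0,0,0,0.089,0],[0,0,0,0,0.088,0],[0,0,0,0,0.088,0],[0,0,0,0,0,0]]'
python3 go.py .468 .304 .12 99.8
```

```text
clock: 13.43
tool_pos: [0.6661, 0.1389, 0.1227]
eef_rot: [-0.455, -0.539, 0.543, 0.456]
contact_force: [0.2, -0.2, 0.1]
opening: 0.238
pos [0.6661 0.1389 0.1227] yaw 99.76 ydir [-0.005 -0.004 -1.   ] t 13.43 F [ 0.2 -0.2  0.1] op 20.9
shift [196.3   3.  167.3]
turn(now) [-0.005 -0.001 -0.003] shift after turn [196.5   2.7 167.1]
```

```bash
python3 -m inch '[[28,0,23.9,0,0,0],[28,0,23.9,0,0,0],[28,0,23.9,0,0,0],[28,0,23.9,0,0,0],[28,0,23.9,0,0,0],[28,0,23.9,0,0,0],[28,0,23.9,0,0,0],[0,0,0,0,0,0],[0,0,0,0,0,0]]'
python3 look.py w1c >/dev/null;python3 go.py .468 .304 .038 99.8
```

```text
clock: 14.18
tool_pos: [0.4655, 0.3057, 0.1228]
eef_rot: [-0.452, -0.541, 0.545, 0.454]
contact_force: [0.9, -0.1, -0.1]
opening: 0.239
pos [0.4674 0.3037 0.1225] yaw 100.1 ydir [-0.005 -0.004 -1.   ] t 14.23 F [0.5 0.1 0.1] op 21.1
shift [ 0.5 84.4 -1.1]
turn(now) [-0.006  0.005 -0.003] shift after turn [ 0.2 84.5 -0.6]
```

View pics/w1c.png

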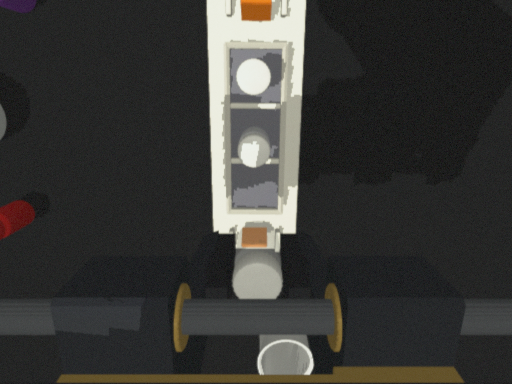

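```bash
python3 -m inch '[[0.3,25,-0.5,0,0,0],[0,25,-0.5,0,0,0],[0,15,0,0,0,0],[0,9,0,0,0,0],[0,7,0,0,0,0],[0,1.5,0,0,0,0],[0,0,0,0,0,0]]'
python3 look.py w1d >/dev/null;python3 go.py .468 .304 .037 99.8
```

```text
clock: 14.82
tool_pos: [0.4687, 0.303, 0.0396]
eef_rot: [-0.455, -0.539, 0.543, 0.456]
contact_force: [-0.5, -0.2, 0.2]
opening: 0.242
pos [0.4687 0.3033 0.0401] yaw 99.85 ydir [-0.005 -0.003 -1.   ] t 14.87 F [-0.2 -1.2 -1. ] op 20.9
shift [0.8 3.1 0.6]
turn(now) [-0.005  0.001 -0.002] shift after turn [0.8 3.1 0.6]
```

View pics/w1d.png

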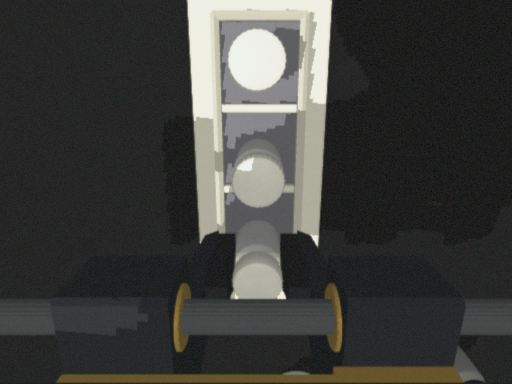

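Third vial is entering the last pocket. Lower, release, retreat, and look.

```bash
python3 -m inch '[[0,1.5,0,0,0,0],[0,1,0,0,0,0],[0,0,0,0,0,0]]'
python3 -m inch '[[0,0,0,0,0,0],[0,0,0,0,0,0],[0,0,0,0,0,0],[0,0,0,0,0,0]]' 50
python3 -m inch '[[0,-15,0,0,0,0],[0,-40,0,0,0,0],[0,-40,0,0,0,0],[0,-40,0,0,0,0],[0,-15,25,0,0,0],[0,0,25,0,0,0],[0,0,0,0,0,0]]'
python3 look.py w1e ; python3 go.py .604 .007 .2 46
```

```text
clock: 15.12
tool_pos: [0.4684, 0.3035, 0.0374]
eef_rot: [-0.454, -0.539, 0.543, 0.456]
contact_force: [0.6, -0.4, -0.8]
opening: 0.236
clock: 15.45
tool_pos: [0.4682, 0.3033, 0.0372]
eef_rot: [-0.454, -0.539, 0.543, 0.456]
contact_force: [-0.1, 0.4, 0.2]
opening: 0.516
clock: 16.03
tool_pos: [0.4155, 0.2948, 0.1888]
eef_rot: [-0.453, -0.539, 0.545, 0.455]
contact_force: [-1.1, -0.3, -0.4]
opening: 0.562
[52.1 14. ] [  35    0   50   42 1044] [0.3162 0.1165 0.046 ]
[257.3 163.8] [  220    69    77   199 13177] [0.4038 0.2926 0.046 ]
[ 28. 171.] [   0  142   66   63 3065] [0.4456 0.097  0.046 ]
[505.1 250.3] [496 220  16  59 652] [0.4437 0.5339 0.046 ]
[ 17.3 251.3] [  6 241  24  21 258] [0.5259 0.0864 0.046 ]
[280.9 352.5] [ 259  334   46   39 1474] [0.5941 0.3514 0.046 ]
pos [0.4177 0.2949 0.1882] yaw 100.05 ydir [-0.006 -0.004 -1.   ] t 16.08 F [ 0.1  0.2 -0.5] op 49.7
shift [-316.   -11.5 -133.1]
turn(now) [-0.004  0.943 -0.006] shift after turn [ -77.7  -11.8 -334. ]
```

View pics/w1e.png

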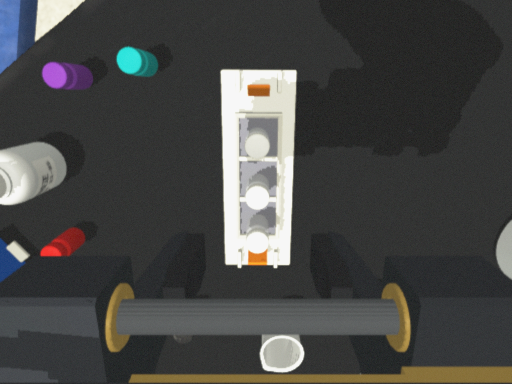

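```bash
python3 case.py w1e 212 60 304 272; python3 -m inch '[[-35.1,-1.3,-14.8,0,0,0],[-35.1,-1.3,-14.8,0,0,0],[-35.1,-1.3,-14.8,0,0,0],[-35.1,-1.3,-14.8,0,0,0],[-35.1,-1.3,-14.8,0,0,0],[-35.1,-1.3,-14.8,0,0,0],[-35.1,-1.3,-14.8,0,0,0],[-35.1,-1.3,-14.8,0,0,0],[-35.1,-1.3,-14.8,0,0,0],[0,0,0,0,0,0]]' 60
python3 -m inch '[[0,0,0,0,0.118,0],[0,0,0,0,0.118,0],[0,0,0,0,0.118,0],[0,0,0,0,0.118,0],[0,0,0,0,0.118,0],[0,0,0,0,0.118,0],[0,0,0,0,0.118,0],[0,0,0,0,0.117,0],[0,0,0,0,0,0],[0,0,0,0,0,0]]'
python3 look.py c1 ; python3 go.py .604 .007 .069 46
```

```text
pocket [240 118  38  38 828] [0.3796 0.2907 0.016 ]
pocket [240 162  36  34 912] [0.4212 0.2962 0.016 ]
pocket [241 203  35  32 784] [0.4654 0.3043 0.016 ]
clip [248  85  22  11 227] [0.3433 0.2825 0.028 ]
clip [248 250  19  13 188] [0.5013 0.3102 0.028 ]
clip [248 264  19   2  33] [0.5089 0.3118 0.028 ]
plate ((425.7625732421875, 296.6238708496094), (204.3697509765625, 71.34454345703125), 9.867820739746094)
clock: 16.92
tool_pos: [0.6095, -0.0042, 0.1975]
eef_rot: [-0.46, -0.534, 0.541, 0.458]
contact_force: [0.1, -0.9, 0.2]
opening: 0.679
clock: 17.75
tool_pos: [0.6053, 0.0068, 0.1987]
eef_rot: [0.651, 0.274, -0.279, -0.65]
contact_force: [0.3, -0.1, 1.0]
opening: 0.678
[70.3 28.8] [  19    0   88   78 2361] [ 0.4143 -0.0193  0.046 ]
[201.5   4.3] [181   0  41  12 341] [0.4755 0.0695 0.046 ]
[10.2 48. ] [  0  36  34  30 323] [ 0.3888 -0.0663  0.046 ]
[258.3  90. ] [247  84  23  13 290] [0.5531 0.0569 0.046 ]
[489.5 195.9] [467 135  45 121 338] [0.7668 0.1447 0.046 ]
[259.1 186.4] [ 251  147   16   80 1166] [ 0.6144 -0.0011  0.046 ]
[498.3 219.9] [ 472  149   40  115 2208] [0.7925 0.1376 0.046 ]
[122.1 269.1] [112 252  21  37 423] [ 0.5822 -0.1575  0.046 ]
[261.2 353.9] [ 161  334  202   41 8117] [ 0.7503 -0.1285  0.046 ]
pos [0.6053 0.0068 0.1987] yaw 46.02 ydir [-0.006 -0.004 -1.   ] t 17.8 F [ 0.3  0.  -0.7] op 59.9
shift [  0.2 129.7   0.9]
turn(now) [-0.002  0.    -0.007] shift after turn [ -0.7 129.7   1.1]
```

View pics/c1.png

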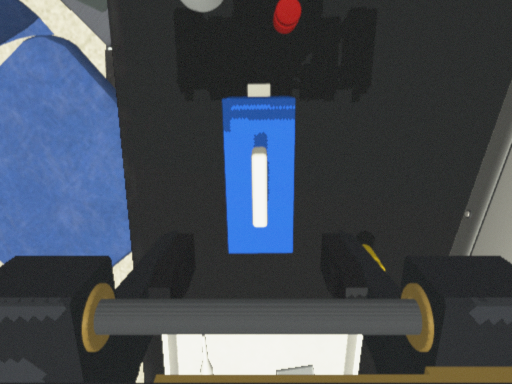

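```bash
python3 - <<'E'
from m import *
import pickle
d=pickle.load(open('pics/c1.pkl','rb'));hsv=cv2.cvtColor(d['img'],cv2.COLOR_RGB2HSV)
m=np.zeros(hsv.shape[:2],bool);m[145:235,245:280]=1
w=(hsv[...,1]<50)&(hsv[...,2]>200)&m
print('fin',rect(d,w,.096))
m[:]=0;m[92:260,215:305]=1
b=(hsv[...,0]>100)&(hsv[...,0]<125)&(hsv[...,1]>150)&(hsv[...,2]>80)&m
b=cv2.morphologyEx(b.astype(np.uint8),cv2.MORPH_CLOSE,np.ones((25,25)))
print('hood',rect(d,b,.064))
E
```

```text
fin ((606.3924560546875, 6.5781707763671875), (10.764324188232422, 58.03640365600586), 46.49880599975586)
hood ((606.5172119140625, 6.623115539550781), (59.51901626586914, 138.11819458007812), 46.654266357421875)
```

```bash
python3 -m inch '[[0.6,35,-0.9,0,-0.01,0],[0,35,0,0,0,0],[0,25,0,0,0,0],[0,18,0,0,0,0],[0,10,0,0,0,0],[0,5,0,0,0,0],[0,0,0,0,0,0]]'
python3 go.py .6064 .0066 .069 46.55
python3 -m inch '[[0,0,0,0,0,0],[0,0,0,0,0,0],[0,0,0,0,0,0],[0,0,0,0,0,0],[0,0,0,0,0,0],[0,0,0,0,0,0]]' 0 40
python3 look.py c2 >/dev/null; python3 go.py .6064 .0066 .069 46.55
```

```text
clock: 18.38
tool_pos: [0.6053, 0.0062, 0.0704]
eef_rot: [0.65, 0.276, -0.282, -0.65]
contact_force: [-0.3, -0.1, -0.3]
opening: 0.681
pos [0.6053 0.0062 0.0704] yaw 46.47 ydir [-0.007 -0.003 -1.   ] t 18.38 F [-0.3 -0.1 -0.3] op 59.9
shift [ 1.   1.4 -0.6]
turn(now) [-0.002 -0.001 -0.007] shift after turn [ 1.   1.4 -0.6]
clock: 18.88
tool_pos: [0.6057, 0.0062, 0.0715]
eef_rot: [0.65, 0.277, -0.281, -0.649]
contact_force: [0.7, 0.2, 0.0]
opening: 0.248
pos [0.6056 0.0063 0.0714] yaw 46.42 ydir [-0.005 -0.004 -1.   ] t 18.93 F [0.3 0.9 0.2] op 18.2
shift [ 0.8  2.4 -0.3]
turn(now) [-0.001 -0.002 -0.006] shift after turn [ 0.8  2.4 -0.3]
```

View pics/c2.png

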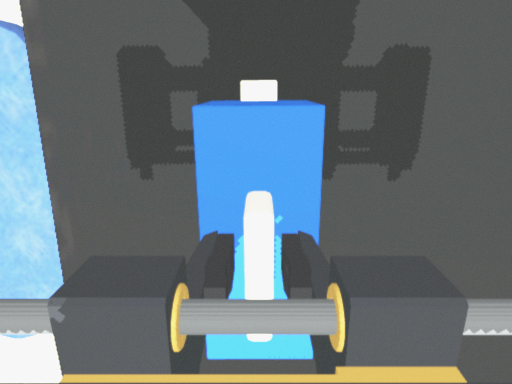

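```bash
python3 -m inch '[[0,0,0,0,0,0],[0,0,0,0,0,0],[0,0,0,0,0,0],[0,-3,0,0,0,0],[0,-10,0,0,0,0],[0,-20,0,0,0,0],[0,-30,0,0,0,0],[0,-30,0,0,0,0],[0,-20,0,0,0,0],[0,-7,0,0,0,0],[0,0,0,0,0,0]]' 
python3 look.py c3 >/dev/null; python3 go.py .4257 .2967 .19 99.8
```

```text
clock: 19.85
tool_pos: [0.6073, 0.0068, 0.1933]
eef_rot: [0.651, 0.278, -0.279, -0.649]
contact_force: [0.2, -0.3, -0.3]
opening: 0.13
pos [0.6062 0.0065 0.1916] yaw 46.41 ydir [-0.005 -0.004 -1.   ] t 19.9 F [ 0.2 -0.1 -1.9] op 11.6
shift [ 85.7   1.3 330.8]
turn(now) [-0.003 -0.932 -0.005] shift after turn [316.7   1.6 128.5]
```

View pics/c3.png

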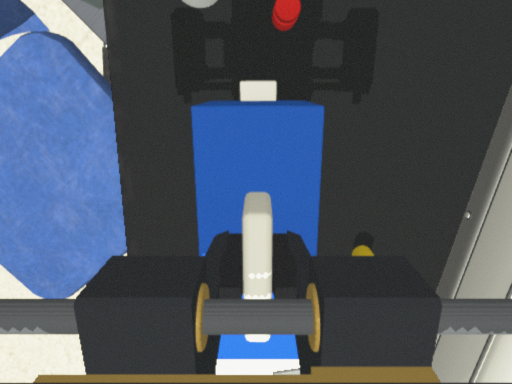

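```bash
python3 -m inch '[[0,0,0,0,-0.116,0],[0,0,0,0,-0.117,0],[0,0,0,0,-0.116,0],[0,0,0,0,-0.117,0],[0,0,0,0,-0.116,0],[0,0,0,0,-0.117,0],[0,0,0,0,-0.116,0],[0,0,0,0,-0.117,0],[0,0,0,0,0,0]]' 
python3 -m inch '[[20,0,8,0,0,0],[35,0,14.3,0,0,0],[35,0,14.3,0,0,0],[35,0,14.3,0,0,0],[35,0,14.3,0,0,0],[35,0,14.3,0,0,0],[35,0,14.3,0,0,0],[35,0,14.3,0,0,0],[30,0,12,0,0,0],[15,0,6,0,0,0],[0,0,0,0,0,0],[0,0,0,0,0,0]]'
python3 look.py c4 >/dev/null; python3 go.py .4257 .2967 .14 99.8;  python3 -c "
from h import *
snap('top','t4.png');snap('scene','s4.png')"
```

```text
clock: 20.65
tool_pos: [0.6048, 0.0062, 0.1888]
eef_rot: [-0.453, -0.538, 0.545, 0.456]
contact_force: [0.1, 0.3, -1.0]
opening: 0.135
clock: 21.65
tool_pos: [0.4281, 0.2909, 0.1902]
eef_rot: [-0.455, -0.538, 0.544, 0.456]
contact_force: [0.1, -0.4, -1.1]
opening: 0.13
pos [0.429  0.2895 0.1901] yaw 99.7 ydir [-0.007 -0.006 -1.   ] t 21.7 F [-0.   0.1 -1.7] op 11.8
shift [ 7.9 50.1  1.7]
turn(now) [-0.007 -0.002 -0.005] shift after turn [ 7.7 50.1  2.1]
```

View pics/c4.png

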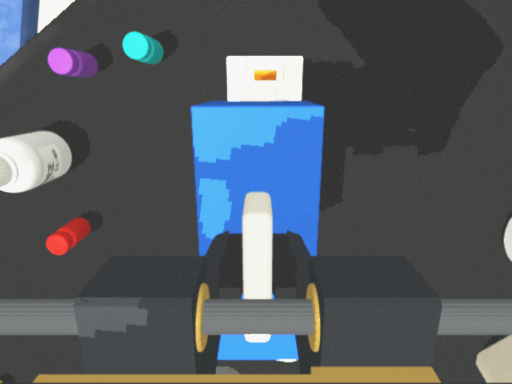

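View pics/s4.png

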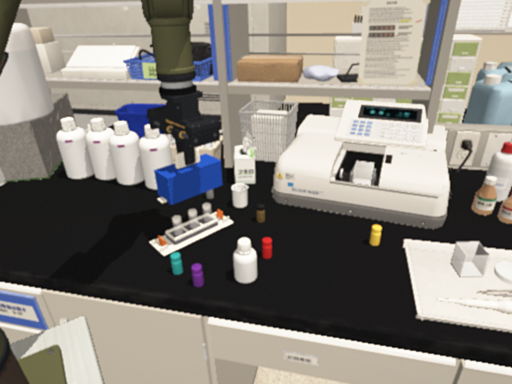

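```bash
python3 -m inch '[[4,10,1.2,0,0,0],[3.8,15,1.1,0,0,0],[0,15,0,0,0,0],[0,8,0,0,0,0],[0,2,0,0,0,0],[0,0,0,0,0,0],[0,0,0,0,0,0]]'
python3 look.py c5 >/dev/null; python3 go.py .4257 .2967 .0755 99.8;  python3 -c "
from h import *
snap('top','t5.png');snap('scene','s5.png')
import cv2
a=cv2.imread('pics/s5.png')[130:270,120:280];b=cv2.imread('pics/t5.png')[180:300,180:300]
cv2.imwrite('pics/s5z.png',cv2.resize(a,None,fx=4.5,fy=4.2,interpolation=2));cv2.imwrite('pics/t5z.png',cv2.resize(b,None,fx=4,fy=4,interpolation=2))"
```

```text
clock: 22.38
tool_pos: [0.4255, 0.2978, 0.1412]
eef_rot: [-0.455, -0.539, 0.543, 0.456]
contact_force: [0.6, 0.1, -1.9]
opening: 0.133
pos [0.4256 0.2979 0.1415] yaw 99.78 ydir [-0.005 -0.003 -1.   ] t 22.43 F [ 0.7  0.8 -2. ] op 11.7
shift [-1.1 66.  -0.2]
turn(now) [-0.005 -0.    -0.002] shift after turn [-1.2 66.   0.1]
```

View pics/s5z.png

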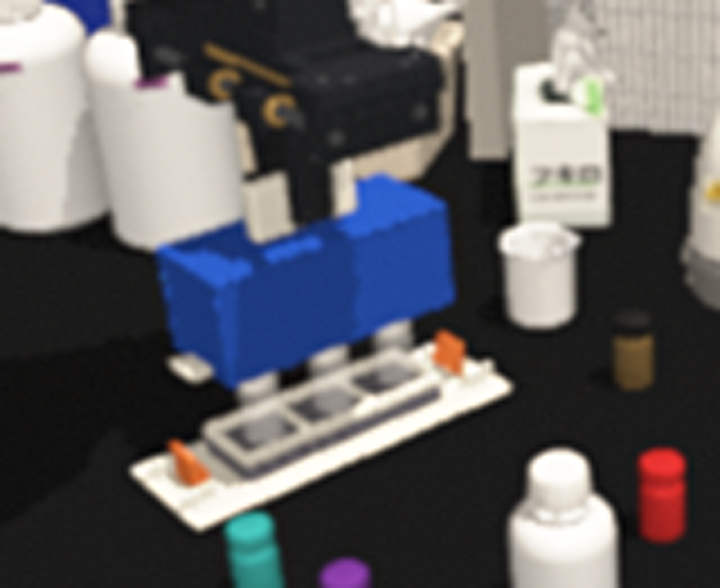

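View pics/c5.png

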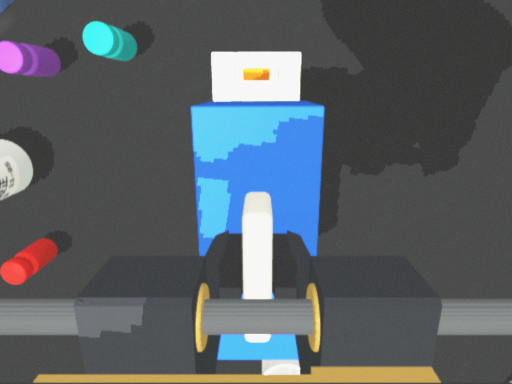

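```bash
python3 -m inch '[[-1.1,3,0,0,0,0],[0,6,0,0,0,0],[0,6,0,0,0,0],[0,6,0,0,0,0],[0,0,0,0,0,0]]'
python3 -m inch '[[0,6,0,0,0,0],[0,6,0,0,0,0],[0,6,0,0,0,0],[0,4,0,0,0,0],[0,0,0,0,0,0]]'
python3 go.py .4257 .2967 .0755 99.8
```

```text
clock: 22.95
tool_pos: [0.4247, 0.2959, 0.1186]
eef_rot: [-0.455, -0.538, 0.544, 0.456]
contact_force: [-0.9, 1.0, -1.5]
opening: 0.135
clock: 23.37
tool_pos: [0.4247, 0.2962, 0.0971]
eef_rot: [-0.455, -0.538, 0.544, 0.456]
contact_force: [0.8, 1.3, -1.6]
opening: 0.132
pos [0.4247 0.2962 0.0971] yaw 99.83 ydir [-0.007 -0.005 -1.   ] t 23.37 F [ 0.8  1.3 -1.6] op 11.6
shift [ 0.4 21.6 -1.2]
turn(now) [-0.007  0.    -0.004] shift after turn [ 0.4 21.6 -1.1]
```

```bash
python3 -m inch '[[0,2,-0.5,0,0,0],[0,2,0,0,0,0],[0,0,0,0,0,0]]' - 60
python3 -m inch '[[0,2,0,0,0,0],[0,1,0,0,0,0],[0,0,0,0,0,0]]'
python3 -m inch '[[0,2,0,0,0,0],[0,0,0,0,0,0]]'; python3 look.py c6 >/dev/null
python3 -c "
from h import *
snap('scene','s6.png')
import cv2
a=cv2.imread('pics/s6.png')[130:270,120:280]
cv2.imwrite('pics/s6z.png',cv2.resize(a,None,fx=4.5,fy=4.2,interpolation=2))"
```

```text
clock: 23.62
tool_pos: [0.425, 0.2967, 0.094]
eef_rot: [-0.454, -0.539, 0.543, 0.456]
contact_force: [-1.2, -0.6, 1.9]
opening: 0.13
clock: 23.87
tool_pos: [0.4252, 0.2968, 0.0912]
eef_rot: [-0.454, -0.539, 0.543, 0.456]
contact_force: [-2.2, -1.1, 3.5]
opening: 0.129
clock: 24.03
tool_pos: [0.4252, 0.2967, 0.089]
eef_rot: [-0.454, -0.539, 0.543, 0.456]
contact_force: [-3.8, 0.1, 4.7]
opening: 0.131
```

View pics/s6z.png

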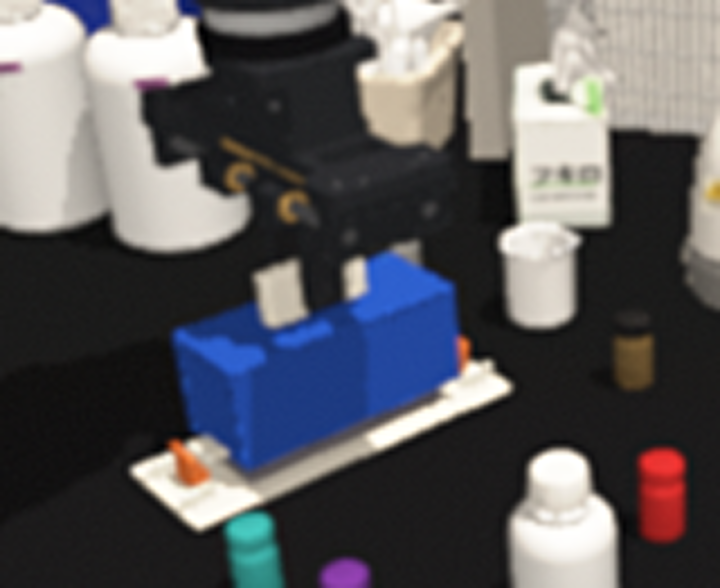

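```bash
python3 -m inch '[[0,-1,1,0,0,0],[0,0,0.6,0,0,0],[0,0,0,0,0,0]]'; python3 -m inch '[[0,2,0,0,0,0],[0,0,0,0,0,0]]'; python3 go.py .424 .2965 .0755 99.8; python3 look.py c7 >/dev/null
```

```text
clock: 24.38
tool_pos: [0.4239, 0.2963, 0.0899]
eef_rot: [-0.455, -0.539, 0.543, 0.456]
contact_force: [-3.4, 0.2, 0.2]
opening: 0.128
clock: 24.55
tool_pos: [0.424, 0.2963, 0.0879]
eef_rot: [-0.455, -0.539, 0.543, 0.456]
contact_force: [-3.4, -0.4, 2.9]
opening: 0.128
pos [0.424  0.2963 0.0879] yaw 99.82 ydir [-0.006 -0.004 -1.   ] t 24.55 F [-3.4 -0.4  2.9] op 11.2
shift [ 0.2 12.4 -0.1]
turn(now) [-0.006  0.    -0.003] shift after turn [ 0.2 12.4 -0. ]
```

View pics/c7.png

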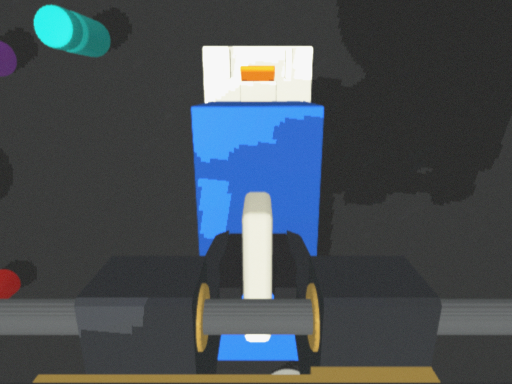

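```bash
python3 -m inch '[[0,0,1,0,0,0],[0,0,0,0,0,0],[0,0,0,0,0,0]]';python3 -m inch '[[0,0,1,0,0,0],[0,0,0,0,0,0],[0,0,0,0,0,0]]'; python3 -m inch '[[0,1.5,0,0,0,0],[0,0,0,0,0,0]]'; python3 go.py .424 .2965 .0755 99.8
```

```text
clock: 24.85
tool_pos: [0.4231, 0.2962, 0.0881]
eef_rot: [-0.455, -0.539, 0.543, 0.456]
contact_force: [-2.8, -0.3, 2.0]
opening: 0.13
clock: 25.1
tool_pos: [0.4227, 0.2961, 0.0881]
eef_rot: [-0.455, -0.539, 0.543, 0.456]
contact_force: [-0.9, 0.5, 1.3]
opening: 0.132
clock: 25.27
tool_pos: [0.4227, 0.2961, 0.0868]
eef_rot: [-0.455, -0.539, 0.543, 0.456]
contact_force: [0.2, -0.4, 2.8]
opening: 0.131
pos [0.4227 0.2961 0.0868] yaw 99.79 ydir [-0.004 -0.003 -1.   ] t 25.27 F [ 0.2 -0.4  2.8] op 11.5
shift [ 0.2 11.3 -1.4]
turn(now) [-0.005 -0.    -0.002] shift after turn [ 0.1 11.3 -1.3]
```

Balanced now. Press down stepwise.

```bash
for i in 1; do python3 -m inch '[[0,1.5,0,0,0,0],[0,1.5,0,0,0,0],[0,0,0,0,0,0]]'; done; python3 -m inch '[[0,1.5,0,0,0,0],[0,1.5,0,0,0,0],[0,0,0,0,0,0]]'; python3 go.py .4227 .2961 .0755 99.8
```

```text
clock: 25.52
tool_pos: [0.4227, 0.2963, 0.084]
eef_rot: [-0.455, -0.539, 0.543, 0.456]
contact_force: [-0.4, 0.5, 5.8]
opening: 0.134
clock: 25.77
tool_pos: [0.4226, 0.2964, 0.0811]
eef_rot: [-0.455, -0.539, 0.542, 0.456]
contact_force: [-0.4, -0.5, 5.9]
opening: 0.131
pos [0.4226 0.2964 0.0811] yaw 99.8 ydir [-0.004 -0.003 -1.   ] t 25.77 F [-0.4 -0.5  5.9] op 11.5
shift [-0.3  5.6 -0. ]
turn(now) [-0.004 -0.    -0.002] shift after turn [-0.3  5.6 -0. ]
```

```bash
python3 -m inch '[[0,1.5,0,0,0,0],[0,1.5,0,0,0,0],[0,0,0,0,0,0]]'; python3 -m inch '[[0,1.5,0,0,0,0],[0,0,0,0,0,0]]';python3 -m inch '[[0,1.5,0,0,0,0],[0,0,0,0,0,0]]'; python3 go.py .4227 .2961 .0755 99.8; python3 look.py c8 >/dev/null
```

```text
clock: 26.02
tool_pos: [0.4226, 0.2962, 0.0773]
eef_rot: [-0.455, -0.539, 0.543, 0.456]
contact_force: [2.0, 0.8, -0.6]
opening: 0.131
clock: 26.18
tool_pos: [0.4221, 0.2957, 0.0754]
eef_rot: [-0.455, -0.538, 0.543, 0.456]
contact_force: [1.8, 1.1, -5.5]
opening: 0.131
clock: 26.35
tool_pos: [0.4221, 0.296, 0.075]
eef_rot: [-0.455, -0.539, 0.543, 0.456]
contact_force: [0.1, 0.7, 4.4]
opening: 0.13
pos [0.4221 0.296  0.075 ] yaw 99.82 ydir [-0.005 -0.004 -1.   ] t 26.35 F [0.1 0.7 4.4] op 11.5
shift [ 0.  -0.5 -0.6]
turn(now) [-0.005  0.    -0.003] shift after turn [ 0.  -0.5 -0.6]
```

View pics/c8.png

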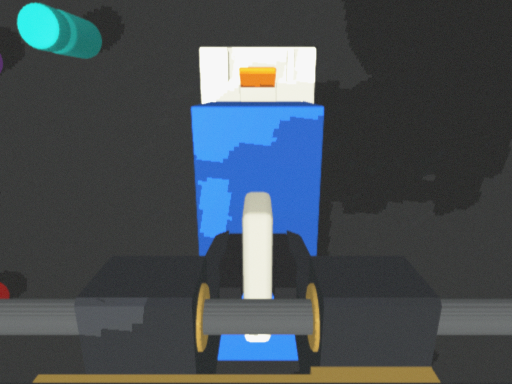

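```bash
python3 -m inch '[[0,1.2,0,0,0,0],[0,0,0,0,0,0]]';python3 -m inch '[[0,1.2,0,0,0,0],[0,0,0,0,0,0]]'; python3 -m inch '[[0,1,0,0,0,0],[0,0,0,0,0,0]]'
```

```text
clock: 26.57
tool_pos: [0.4221, 0.296, 0.0749]
eef_rot: [-0.455, -0.539, 0.543, 0.455]
contact_force: [-2.2, -0.8, 17.2]
opening: 0.132
clock: 26.73
tool_pos: [0.4221, 0.296, 0.0749]
eef_rot: [-0.455, -0.539, 0.543, 0.455]
contact_force: [-3.5, -3.1, 28.9]
opening: 0.129
clock: 26.9
tool_pos: [0.4221, 0.296, 0.0748]
eef_rot: [-0.456, -0.54, 0.543, 0.455]
contact_force: [-5.3, -4.1, 38.7]
opening: 0.132
```

```bash
python3 -m inch '[[0,-2,0,0,0,0],[0,-1.5,0,0,0,0],[0,0,0,0,0,0]]'; python3 -m inch '[[0,0,0,0,0,0],[0,0,0,0,0,0],[0,0,0,0,0,0],[0,0,0,0,0,0],[0,0,0,0,0,0]]' 60
python3 -m inch '[[0,-10,0,0,0,0],[0,-25,0,0,0,0],[0,-40,0,0,0,0],[0,-40,0,0,0,0],[0,-30,30,0,0,0],[0,0,0,0,0,0],[0,0,0,0,0,0]]'
python3 look.py f1 >/dev/null
python3 -c "
from h import *
d=snap('scene','s9.png');t=snap('top','t9.png')
import cv2
a=cv2.imread('pics/s9.png')[130:290,120:280]
cv2.imwrite('pics/s9z.png',cv2.resize(a,None,fx=4.2,fy=3.7,interpolation=2))"
```

```text
clock: 27.15
tool_pos: [0.4221, 0.296, 0.075]
eef_rot: [-0.455, -0.539, 0.543, 0.456]
contact_force: [-0.0, -0.3, 9.1]
opening: 0.132
clock: 27.57
tool_pos: [0.4217, 0.2957, 0.0743]
eef_rot: [-0.455, -0.538, 0.543, 0.456]
contact_force: [-0.2, 0.1, 0.4]
opening: 0.487
clock: 28.15
tool_pos: [0.3934, 0.2918, 0.2214]
eef_rot: [-0.455, -0.54, 0.542, 0.455]
contact_force: [-0.3, -0.1, 0.4]
opening: 0.684
```

View pics/s9z.png

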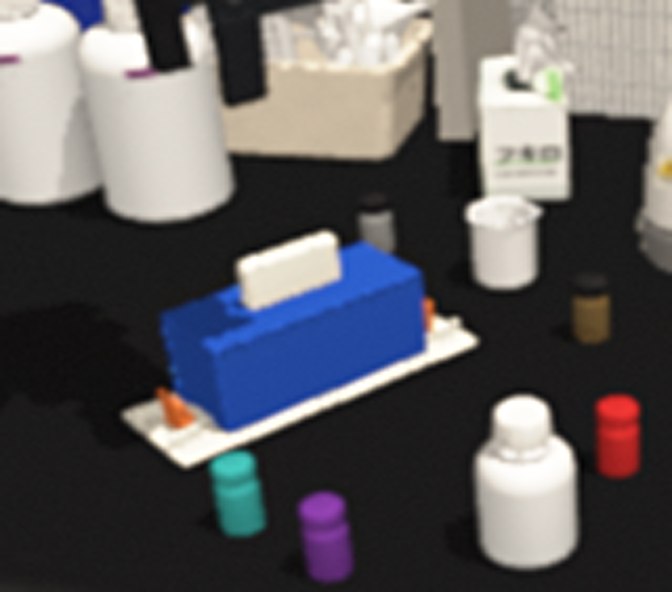

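View pics/f1.png

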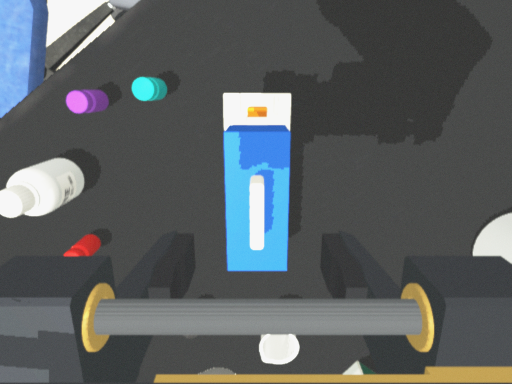

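```bash
python3 - <<'E'
from h import *
from scipy.spatial.transform import Rotation as R
import pickle
d=snap('wrist'); s=d['state'];W=np.eye(4);W[:3,:3]=R.from_quat(s['eef_rot']).as_matrix();W[:3,3]=s['tool_pos']
d['camera_from_world']=np.linalg.inv(W@d['tool_from_camera']);P=pts(d)
for n,(v0,v1,u0,u1) in dict(near=(140,165,235,282),far=(245,262,235,282),left=(150,260,230,240),right=(150,260,275,285),fin=(185,245,253,261),bench=(130,250,350,450),plate=(97,104,230,285)).items():
    q=P[v0:v1,u0:u1].reshape(-1,3); print(n,np.median(q,0).round(4))
t=snap('top');Pt=pts(t);hsv=cv2.cvtColor(t['img'],cv2.COLOR_RGB2HSV)
b=(hsv[...,0]>100)&(hsv[...,0]<125)&(hsv[...,1]>150)&(hsv[...,2]>80)&(Pt[...,2]>.055); b[:200]=0;b[295:]=0;b[:,:205]=0;b[:,265:]=0
q=Pt[b];x=q[:,0]; print('top hood z by x',[(a,np.median(q[(x>=a)&(x<a+.03),2]).round(4)) for a in (.35,.38,.41,.44,.47)])
E
```

```text
near [0.3736 0.2874 0.0671]
far [0.4704 0.3032 0.0672]
left [0.4251 0.2745 0.0671]
right [0.4182 0.3153 0.0671]
fin [0.4196 0.2943 0.0989]
bench [ 0.3982  0.452  -0.0008]
plate [0.332  0.279  0.0033]
top hood z by x [(0.35, np.float64(nan)), (0.38, np.float64(nan)), (0.41, np.float64(nan)), (0.44, np.float64(nan)), (0.47, np.float64(nan))]
  return _methods._mean(a, axis=axis, dtype=dtype,
  ret = ret.dtype.type(ret / rcount)
```

View pics/t9.png

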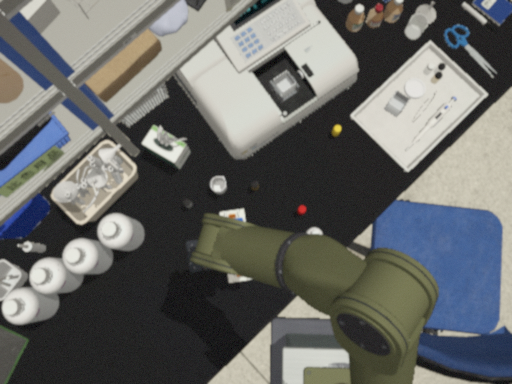

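```bash
python3 -c "
from plant import r
print(r.finish_job())"
```

```text
the job is handed in; nothing more can be done
None
```

I stood the three white-capped vials upright in the case, one in each pocket. I then put the blue cover over them, pressed it home and handed the job in at about 28 s.

**Vials:** A wrist picture taken before the cover went on showed all three standing in their pockets. The first vial was gripped about 13 mm higher than planned, because a wrist joint was at its limit that close to the base. It still went into its pocket upright.

**Cover:** The far clip pushed back at about 3.8 N, so I moved the cover about 3.5 mm towards the robot before pressing on. The plate position I had measured earlier was off by about that much. The pressing force rose to 6 N, then dropped as the clips snapped. It then met a hard stop with no further travel at 39 N on the wrist, close to the 40 N limit.

**Last checks:** Relative to the bench reading, the hood top is 68 mm high at both ends and both sides. The fin top is at about 99.7 mm, against an expected 100 mm. Both match the fully home position. The last pictures show an orange clip at each end.

**Other objects:** The beaker, both black-capped vials and the red and yellow ones are standing in the same places in the last top picture. The scene and wrist pictures also show the purple and turquoise vials and the large bottle upright. I did not measure these positions again.

**Check that failed:** My hood height check from the top camera gave no reading, because the arm was in its view. The heights above come from the wrist camera only.

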